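Load the block mixer

TASK

Load the block mixer on the left of the desk with the bottle, the jar and the two vials that stand about the front of the desk beside the small carton and the hand-held meter: each goes upright into the block whose bore fits it, the widest in the widest bore and so on down to the smallest, standing right down on the bore's floor. They are glass, so set each down without dropping it and let none fall over; leave the carton and the meter standing where they are, and the spare bottle and vial by the foam box at the back as well.

Things in the scene. Friction and masses are not known exactly. Their poses are not given: they have to be found in the camera images.
- bottle_mid (a point): brown glass bottle with a narrower black cap and a plain paper label, body 49 mm diameter and 82 mm tall, 116 mm tall in all, cap 28 mm diameter, the top 18 mm; loose, stands upright on the desk at the start. The point is its centre, half-way up its axis; z is its axis, up.
- jar_mid (a point): small brown glass jar with a black cap and a plain paper label, body 38 mm diameter and 53 mm tall, 76 mm tall in all, cap 36 mm diameter, the top 18 mm; loose, stands upright on the desk at the start. The point is its centre, half-way up its axis; z is its axis, up.
- vial_mid (a point): clear glass vial with a white cap, body 28 mm diameter and 40 mm tall, 61 mm tall in all, cap 23 mm diameter, the top 16 mm; loose, stands upright on the desk at the start. The point is its centre, half-way up its axis; z is its axis, up.
- mini_mid (a point): smallest vial, dark glass with a cap, 21 mm diameter from foot to cap (cap 20 mm, the top 13 mm), 45 mm tall; loose, stands upright on the desk at the start. The point is its centre, half-way up its axis; z is its axis, up.
- block_bottle_mouth (a point): aluminium block 76 mm square with the widest bore of the four: 57 mm diameter, 34 mm deep, flat floor, mouth bevelled 4 mm all round. Fixed in the low white block mixer, whose four blocks stand in one row at 80 mm pitch, tops 90 mm above the desk. The point is the centre of the bore at the block's flat top; z up, y along the row of blocks, x across the row (away from the key panel). The bottle, seated, has its centre 24.0 mm above this point.
- block_jar_mouth (a point): aluminium block 76 mm square with the second widest bore of the four: 46 mm diameter, 30 mm deep, flat floor, mouth bevelled 4 mm all round. Fixed in the low white block mixer, whose four blocks stand in one row at 80 mm pitch, tops 90 mm above the desk. The point is the centre of the bore at the block's flat top; z up, y along the row of blocks, x across the row (away from the key panel). The jar, seated, has its centre 8.0 mm above this point.
- block_vial_mouth (a point): aluminium block 76 mm square with the second narrowest bore of the four: 36 mm diameter, 26 mm deep, flat floor, mouth bevelled 4 mm all round. Fixed in the low white block mixer, whose four blocks stand in one row at 80 mm pitch, tops 90 mm above the desk. The point is the centre of the bore at the block's flat top; z up, y along the row of blocks, x across the row (away from the key panel). The vial, seated, has its centre 4.5 mm above this point.
- block_mini_mouth (a point): aluminium block 76 mm square with the narrowest bore of the four: 28 mm diameter, 18 mm deep, flat floor, mouth bevelled 4 mm all round. Fixed in the low white block mixer, whose four blocks stand in one row at 80 mm pitch, tops 90 mm above the desk. The point is the centre of the bore at the block's flat top; z up, y along the row of blocks, x across the row (away from the key panel). The smallest vial, seated, has its centre 4.5 mm above this point.
- carton_mid (a point): bystander: small white and green carton standing among the vessels, 30 x 78 x 72 mm tall; the point is its centre, y its long side
- meter_mid (a point): bystander: green and black hand-held meter standing on its edge among the vessels, 28 x 88 x 54 mm tall; the point is its centre, y its long side
Things that resemble listed ones, but are neither listed nor needed, are in the scene too. Of the things shaped like the part that bears vial_mid, the clear glass one is meant.

How it is judged:
By the outcome, as a careful person would: the job done as asked, in the order asked, and still so for the second after the job is handed in, with the robot touching nothing.
It also fails if it takes over 102 s, if anything falls off the work surface, if the arm or the gripper's body presses on something with over 40 N, if the wrist force passes 120 N, or if a joint passes its speed limit or range.

ROBOT

A 6-joint arm with a two-finger parallel gripper is mounted at the origin on a cart in front of the work surface, level with it; the furniture and walls round the work are solid. World frame = base frame: x ahead of the robot, y to its left, z up, the work surface at z = 0. Lengths are in m, angles in rad, forces in N, time in s.
With the tool pointing down it reaches from about 0.275 to 0.875 m from the base axis. Payload 12.5 kg.
Tool frame: the origin (TCP) lies on the front face of the gripper's body, between the roots of the fingers; the fingertips stand 73 mm ahead of it and the grasp point (between the pads) lies 54 mm ahead of it; z points along the fingers, y is the direction in which the jaws open and shut (so a half turn about z gives the same grasp; the last joint's range is limited). The gripper opens to 85 mm and grips with 20 to 120 N. Pads are 22 mm wide; open, the fingers measure 114 mm over their backs; the gripper's body (76 mm by 85 mm) begins 54 mm behind the grasp point. The pads swing forward as they close: fully open they stand 13 mm farther back than shut.
Start: joints at [-1.38, 0.351, 1.652, -0, 1.139, -0.085], TCP at [0.15, -0.529, 0.304] pointing down, gripper open.
Joint ranges: [-2.75, 2.75], [-0.79, 2.1], [0.01, 2.65], [-1.57, 4.71], [0.07, 3.14], [-2.87, 2.87]. Speed limits (rad/s): [2.22, 2.22, 2.79, 3.14, 3.14, 3.14].

INTERFACE

Orientations are given as a unit quaternion [w, x, y, z].
In Python, from workcell import robot gives the robot as it stands. The module is installed in compiled form; this text tells all that it offers.
- The arm moves only by the shell command python3 -m creep 'ROWS' [FORCE]. ROWS is JSON, a list that holds one entry, the list of rows, each a list of 5 numbers: the shift along the tool's x, y, z in m, then the turn about the tool's z in degrees, then the finger opening in m, from 0 to 0.0854. In form: [[[dx, dy, dz, spin, hand], ...]]. A call has 1 to 12 rows; each row is the pose to reach, as a shift and turn from the pose measured when the call began, along the tool's axes at that moment; what a row does not reach only later rows make up. A row lasts 1/10 s, in which the tool goes at most 50 mm and 8.59 degrees, less where a joint would pass 70% of its speed; a pose out of reach is approached as far as the arm can. A call with a gripper value outside its range is refused whole. The fingers move at their own pace and stop on an object; FORCE is the grip in N (left out, the last holds). Time passes only in rows, so rows that repeat a pose let the fingers close. It gives the time, the measured TCP pose, the force and the opening at its end, in the units of the state.
- robot.state(): the state, without advancing time (a new reading comes with each control period).
- robot.snapshot(name): name is "side" or "top" or "wrist"; returns (picture, depth): 420x560x3 uint8, blue, green, red; 420x560 float32, m along the optical axis (not along the pixel's ray), 0 where there is no reading.
- robot.camera_info(name): a dict with "K" (3x3 intrinsics, pixels), "distortion" ([k1, k2, p1, p2, k3] as OpenCV has them; the pictures are not rectified), "world_to_cam" (4x4, takes a point from world to camera coordinates); the wrist camera has in their place "tool_from_camera" (4x4, takes a point from camera to tool coordinates, whose origin is the TCP and whose axes are the flange's). Camera axes: x right, y down, z forward; pixel columns grow to the right and rows downward; lengths in m; the calibration is good to about 2 mm. A picture is of the moment at which its call begins: read the wrist's pose just before it. camera_info takes no time and is no camera call.
- robot.job_done(): hands the job in, once; it reports no verdict.
The state is a dict: "time": time; "qpos": joint angles; "qd": joint speeds; "effort": joint torques, N m; "ee_pos": TCP position; "ee_rot": TCP orientation; "ft_force": force on the tool from outside, world axes, zero at the start; "torque": the same for the moment, N m; "opening": finger opening in m.
Only numpy, scipy, OpenCV 4.12 (cv2) and the standard library are available. Lean on these libraries where they do the work, as an engineer would, in place of code of your own. Each camera call takes 0.05 s, during which the arm holds its last target.

## Working session

There is one attempt and no reset: what is moved stays moved. The work goes in short steps, Python scripts to look and compute and a shell command to move; the robot and the scene stay as the last step left them, time stands still between calls to the robot, and variables do not carry over. Pictures are saved under pics/ and viewed, and the job is handed in when it is done.

```bash
mkdir -p pics; ls
python3 - <<'E'
from workcell import robot
import cv2,numpy as np
np.set_printoptions(precision=4,suppress=True)
s=robot.state();print(s)
for n in ["side","top","wrist"]:
    p,d=robot.snapshot(n);cv2.imwrite(f"pics/{n}0.png",p);np.save(f"pics/{n}0.npy",d)
    print(n,robot.camera_info(n))
E
```

```text
pics
{'time': 0.0, 'qpos': array([-1.3796,  0.3513,  1.6524,  0.    ,  1.1391, -0.0846]), 'qd': array([ 0.0008, -0.001 ,  0.0003, -0.0003, -0.0008, -0.0003]), 'effort': array([  0.0004, -50.6107, -29.1409,  -0.0001,   0.0046,   0.    ]), 'ee_pos': array([ 0.1498, -0.529 ,  0.3033]), 'ee_rot': array([-0.0006,  0.9905,  0.1375, -0.    ]), 'ft_force': array([-0.706 ,  0.2827, -0.4287]), 'torque': array([-0.0196,  0.0212, -0.0062]), 'opening': 0.08544970418465207}
side {'K': array([[440.4829,   0.    , 279.7607],
       [  0.    , 440.4829, 209.7111],
       [  0.    ,   0.    ,   1.    ]]), 'distortion': array([-0.1201,  0.    ,  0.    ,  0.    ,  0.    ]), 'world_to_cam': array([[ 0.9992, -0.0354,  0.0181, -0.5459],
       [-0.0045, -0.5518, -0.834 ,  0.0702],
       [ 0.0395,  0.8332, -0.5515,  1.2456],
       [ 0.    ,  0.    ,  0.    ,  1.    ]])}
top {'K': array([[493.7894,   0.    , 284.1235],
       [  0.    , 493.7894, 203.5504],
       [  0.    ,   0.    ,   1.    ]]), 'distortion': array([-0.1413,  0.    ,  0.    ,  0.    ,  0.    ]), 'world_to_cam': array([[ 0.0038, -0.9997, -0.0227, -0.0277],
       [-0.9991, -0.0028, -0.0428,  0.5243],
       [ 0.0427,  0.0228, -0.9988,  1.4601],
       [ 0.    ,  0.    ,  0.    ,  1.    ]])}
wrist {'K': array([[357.1374,   0.    , 280.037 ],
       [  0.    , 357.1374, 209.137 ],
       [  0.    ,   0.    ,   1.    ]]), 'distortion': array([-0.029,  0.   ,  0.   ,  0.   ,  0.   ]), 'tool_from_camera': array([[-0.0003, -0.9519, -0.3064,  0.0787],
       [ 1.    , -0.    , -0.001 ,  0.0003],
       [ 0.0009, -0.3064,  0.9519, -0.0705],
       [ 0.    ,  0.    ,  0.    ,  1.    ]])}
```

View pics/side0.png

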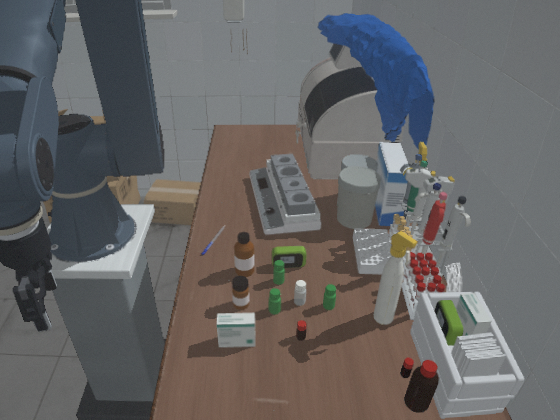

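View pics/top0.png

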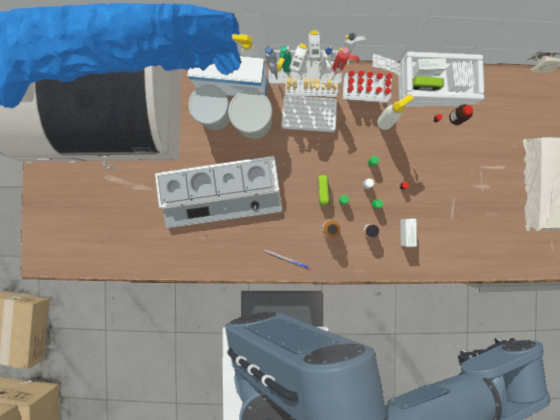

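View pics/wrist0.png

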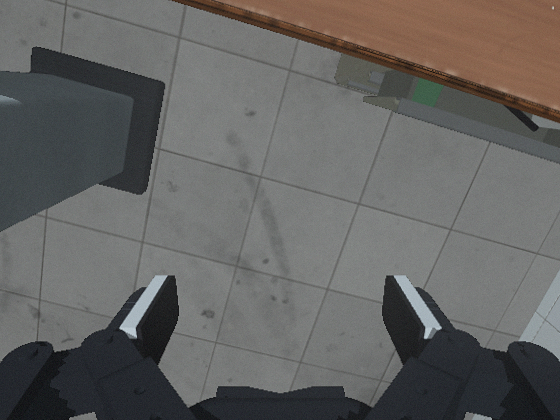

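The scene shows the bottle at top px (331,227), jar (372,231), white-capped vial (369,184), mini with red cap (404,185), three green-capped decoys, and the mixer at left. I'll enlarge both views.

```bash
cat > h.py <<'E'
import numpy as np,cv2
from scipy.spatial.transform import Rotation as R
from workcell import robot
np.set_printoptions(precision=4,suppress=True)
def cam(n,s=None):
    c=robot.camera_info(n)
    if n=="wrist":
        T=np.eye(4);T[:3,:3]=R.from_quat(s["ee_rot"],scalar_first=True).as_matrix();T[:3,3]=s["ee_pos"]
        W=np.linalg.inv(T@c["tool_from_camera"])
    else: W=c["world_to_cam"]
    return c["K"],c["distortion"],W
def ray(C,uv):
    K,D,W=C
    p=cv2.undistortPoints(np.array([[uv]],float),K,D)[0,0]
    Wi=np.linalg.inv(W)
    return Wi[:3,3],Wi[:3,:3]@np.array([p[0],p[1],1])
def atz(C,uv,z):
    o,d=ray(C,uv);return o+d*(z-o[2])/d[2]
def atd(C,uv,depth):
    o,d=ray(C,uv);return o+d*depth
def tri(a,b):
    (o1,d1),(o2,d2)=a,b
    A=np.c_[d1,-d2];t=np.linalg.lstsq(A,o2-o1,rcond=None)[0]
    p,q=o1+t[0]*d1,o2+t[1]*d2
    return (p+q)/2,np.linalg.norm(p-q)
def proj(C,P):
    K,D,W=C
    return cv2.projectPoints(np.array(P,float).reshape(-1,1,3),cv2.Rodrigues(W[:3,:3])[0],W[:3,3],K,D)[0][:,0]
def crop(img,x0,y0,x1,y1,k,name):
    cv2.imwrite(name,cv2.resize(img[y0:y1,x0:x1],None,fx=k,fy=k,interpolation=cv2.INTER_CUBIC))
def snap(n,tag):
    s=robot.state();p,d=robot.snapshot(n)
    cv2.imwrite(f"pics/{n}{tag}.png",p);np.savez(f"pics/{n}{tag}.npz",d=d,pos=s["ee_pos"],rot=s["ee_rot"])
    return p,d,cam(n,s)
def load(n,tag):
    z=np.load(f"pics/{n}{tag}.npz");return cv2.imread(f"pics/{n}{tag}.png"),z["d"],cam(n,dict(ee_pos=z["pos"],ee_rot=z["rot"]))
E
python3 - <<'E'
from h import *
t=cv2.imread("pics/top0.png");s=cv2.imread("pics/side0.png")
crop(t,300,140,430,260,6,"pics/tc1.png")
crop(t,145,145,295,235,5,"pics/tc2.png")
crop(s,200,225,350,355,5,"pics/sc1.png")
crop(s,240,145,330,235,6,"pics/sc2.png")
E
```

```text
(no output)
```

View pics/tc1.png

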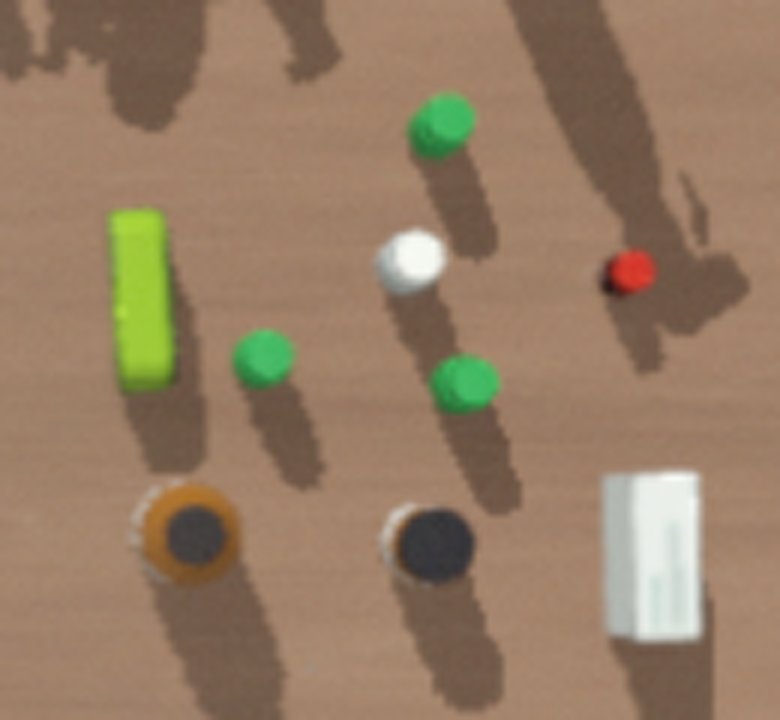

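View pics/tc2.png

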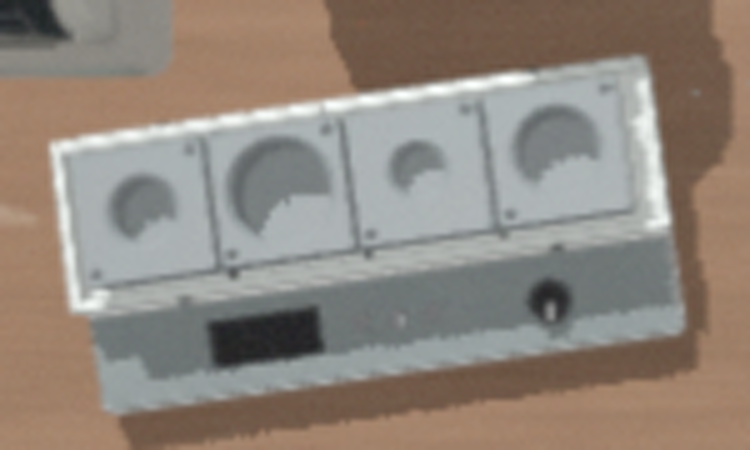

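View pics/sc1.png

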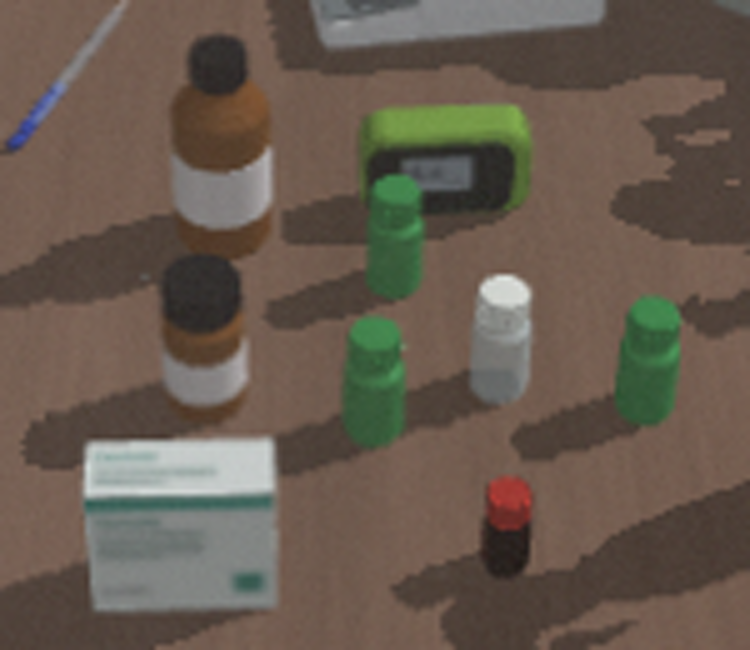

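View pics/sc2.png

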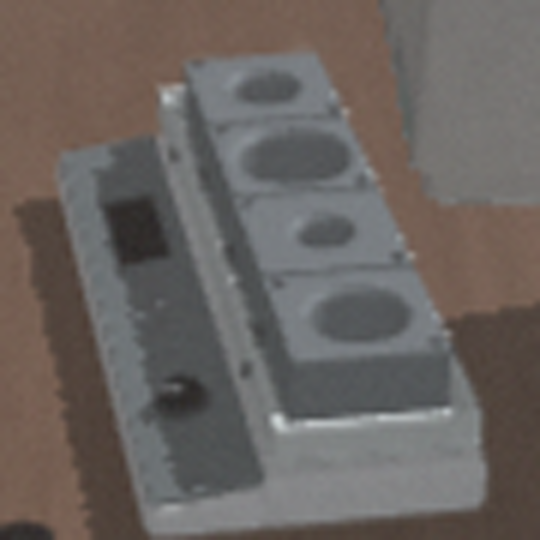

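Run:
```python
from h import *
T=cam("top");S=cam("side");td=np.load("pics/top0.npy");sd=np.load("pics/side0.npy")
def un(p,x0,y0,k): return ((p[0]+.5)/k-.5+x0,(p[1]+.5)/k-.5+y0)
o={"bottle":((196,535),(218,49),.116),"jar":((436,545),(203,277),.076),"vial":((417,256),(505,287),.061),"mini":((634,271),(510,490),.045)}
for k,(a,b,h) in o.items():
    a=un(a,300,140,6);b=un(b,200,225,5)
    p,e=tri(ray(T,a),ray(S,b))
    u,v=np.round(a).astype(int);d=np.median(td[v-1:v+2,u-1:u+2]);
    print(k,p,"err",e,"topdepth",atd(T,a,d),"top@h",atz(T,a,h),"side@h",atz(S,b,h))
o={"b1":((143,207),(269,87)),"b2":((279,187),(297,156)),"b3":((417,166),(327,230)),"b4":((556,145),(363,314))}
for k,(a,b) in o.items():
    a=un(a,145,145,5);b=un(b,240,145,6)
    p,e=tri(ray(T,a),ray(S,b)); print(k,p,e,"top@.09",atz(T,a,.09),"side",atz(S,b,.09))
# cloud of mixer block tops from both depths
import itertools
for C,d,n in((T,td,"top"),(S,sd,"side")):
    v,u=np.mgrid[0:420,0:560];K,D,W=C
    p=cv2.undistortPoints(np.c_[u.ravel(),v.ravel()].astype(float)[:,None],K,D)[:,0]
    Z=d.ravel();P=np.c_[p*Z[:,None],Z]
    Wi=np.linalg.inv(W);P=P@Wi[:3,:3].T+Wi[:3,3]
    m=(Z>0)&(P[:,2]>.08)&(P[:,2]<.1)&(P[:,0]>.4)&(P[:,0]<.7)&(P[:,1]>.1)&(P[:,1]<.45)
    Q=P[m]; np.save(f"pics/mix_{n}.npy",Q)
    r=cv2.minAreaRect((Q[:,:2]*1000).astype(np.float32));print(n,m.sum(),r,np.median(Q[:,2]))
    tb=(Z>0)&(abs(P[:,2])<.02)&(P[:,0]>.3)&(P[:,0]<.8)&(abs(P[:,1])<.4);print("table z",np.median(P[tb,2]))
    # carton, meter
    for nm,(x,y) in {"carton":(0.42,-.3),"meter":(.5,-.1)}.items():
        pass
```

```text
bottle [ 0.4503 -0.1614  0.117 ] err 0.0007160473335708257 topdepth [ 0.4507 -0.1614  0.1172] top@h [ 0.4507 -0.1615  0.116 ] side@h [ 0.4499 -0.1601  0.116 ]
jar [ 0.4458 -0.2784  0.0759] err 4.437501472645872e-05 topdepth [ 0.4459 -0.2783  0.0768] top@h [ 0.4459 -0.2784  0.076 ] side@h [ 0.4458 -0.2785  0.076 ]
vial [ 0.5839 -0.2719  0.0619] err 0.0008697308273721367 topdepth [ 0.5845 -0.2722  0.0603] top@h [ 0.5844 -0.2721  0.061 ] side@h [ 0.5836 -0.2709  0.061 ]
mini [ 0.5786 -0.3806  0.046 ] err 0.0005178702515108884 topdepth [ 0.579  -0.381   0.0447] top@h [ 0.5789 -0.3809  0.045 ] side@h [ 0.5785 -0.3797  0.045 ]
b1 [0.5703 0.2893 0.0911] 0.0001392222762294538 top@.09 [0.5703 0.2895 0.09  ] side [0.5705 0.2915 0.09  ]
b2 [0.5817 0.2108 0.0903] 3.102808068739479e-07 top@.09 [0.5817 0.2108 0.09  ] side [0.5818 0.2113 0.09  ]
b3 [0.5931 0.1317 0.0909] 0.0010217893275135358 top@.09 [0.5937 0.1318 0.09  ] side [0.5927 0.1332 0.09  ]
b4 [0.6053 0.0527 0.0901] 0.0007347567990566372 top@.09 [0.6057 0.0527 0.09  ] side [0.605  0.0529 0.09  ]
top 1704 ((617.1785278320312, 270.00457763671875), (168.46728515625, 339.2915954589844), 8.208191871643066) 0.09012647686579944
table z 0.00014690483239077068
side 888 ((617.0189819335938, 266.5693664550781), (171.6549835205078, 332.5982360839844), 8.022113800048828) 0.09120223085664525
table z 0.0011114677649352034
```

Run:
```python
from h import *
T=cam("top")
def un(p,x0,y0,k): return ((p[0]+.5)/k-.5+x0,(p[1]+.5)/k-.5+y0)
for n,a,h in [("g1",(268,357),.061),("g2",(447,122),.061),("g3",(470,384),.061)]:
    print(n,atz(T,un(a,300,140,6),h))
for n,pts,h in [("meter",[(113,212),(163,212),(174,387),(122,389)],.054),("carton",[(637,474),(700,471),(702,638),(638,640)],.072)]:
    for a in pts: print(n,atz(T,un(a,300,140,6),h)[:2])
```

```text
g1 [ 0.5356 -0.2001  0.061 ]
g2 [ 0.6493 -0.287   0.061 ]
g3 [ 0.5229 -0.2973  0.061 ]
meter [ 0.6059 -0.1261]
meter [ 0.6059 -0.1502]
meter [ 0.5214 -0.1555]
meter [ 0.5203 -0.1304]
carton [ 0.4797 -0.3756]
carton [ 0.4812 -0.4061]
carton [ 0.4016 -0.4068]
carton [ 0.4007 -0.3759]
```

```bash
cat >> h.py <<'E'
JAW=8.5
def go(x,y,z,jaw=JAW):
    s=robot.state();M=R.from_quat(s["ee_rot"],scalar_first=True).as_matrix()
    d=M.T@(np.array([x,y,z])-s["ee_pos"])
    a=np.degrees(np.arctan2(M[1,1],M[0,1]));w=(jaw-a+90)%180-90
    print("t",s["time"],"pos",s["ee_pos"],"jaw",a,"tilt",M[:,2],"-> shift mm",np.round(d*1000,1),"spin",round(-w,1),"f",s["ft_force"],"open",s["opening"])
E
python3 -c "
from h import *
go(.4505,-.161,.22)"
```

```text
t 0.15 pos [ 0.1498 -0.529   0.3035] jaw -74.19904663214 tilt [-0.0002  0.0009 -1.    ] -> shift mm [ 389.6 -272.2   83.8] spin -82.7 f [0.4327 0.2336 0.171 ] open 0.08535575690669352
```

```bash
python3 -m creep '[[[0.025,-0.018,0.005,-5,0.08],[0.06,-0.042,0.01,-12,0.075],[0.1,-0.07,0.018,-20,0.07],[0.14,-0.098,0.028,-28,0.068],[0.18,-0.126,0.038,-36,0.068],[0.22,-0.154,0.048,-44,0.068],[0.26,-0.182,0.058,-52,0.068],[0.30,-0.21,0.066,-60,0.068],[0.335,-0.234,0.074,-68,0.068],[0.365,-0.255,0.08,-75,0.068],[0.383,-0.267,0.0838,-80,0.068],[0.3896,-0.2722,0.0838,-82.7,0.068]]]'; python3 -c "
from h import *
go(.4505,-.161,.125)
snap('wrist',1);snap('top',1)"
```

```text
time: 1.35
ee_pos: [0.4512, -0.1594, 0.2194]
ee_rot: [-0.001, 0.651, 0.759, 0.0]
ft_force: [0.7, -0.0, 0.3]
opening: 0.0683
t 1.35 pos [ 0.4512 -0.1594  0.2194] jaw 8.797254624549003 tilt [-0.001   0.0014 -1.    ] -> shift mm [-1.6 -0.9 94.4] spin 0.3 f [ 0.6591 -0.0287  0.3253] open 0.06827932524576799
```

View pics/wrist1.png

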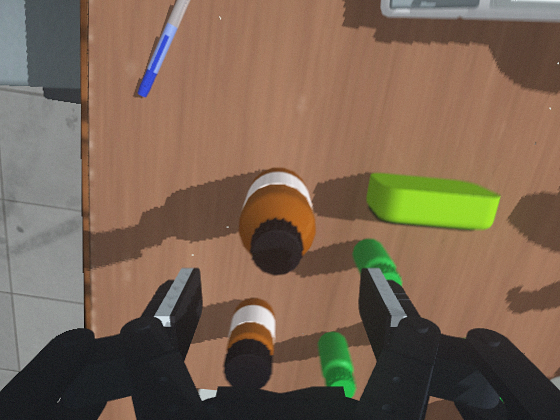

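Wrist view: the bottle stands between the fingers with its cap centre at about (276,250). The meter at (430,200) is clear of the right finger.

```bash
python3 -c "
from h import *
p,d,C=load('wrist',1)
print(atz(C,(275,252),.116), atd(C,(275,252),d[252,275]))
print(atz(C,(248,371),.076), atd(C,(248,371),d[371,248]))
"
```

```text
[ 0.4489 -0.1611  0.116 ] [ 0.4489 -0.1609  0.1165]
[ 0.4455 -0.2777  0.076 ] [ 0.4455 -0.2774  0.0763]
```

```bash
python3 -m creep '[[[-0.001,0,0.015,0.3,0.068],[-0.0016,-0.0009,0.04,0.3,0.068],[-0.0016,-0.0009,0.065,0.3,0.068],[-0.0016,-0.0009,0.085,0.3,0.068],[-0.0016,-0.0009,0.093,0.3,0.068],[-0.0016,-0.0009,0.0945,0.3,0.068],[-0.0016,-0.0009,0.0945,0.3,0.055],[-0.0016,-0.0009,0.0945,0.3,0.049],[-0.0016,-0.0009,0.0945,0.3,0.042],[-0.0016,-0.0009,0.0945,0.3,0.04],[-0.0016,-0.0009,0.0945,0.3,0.04],[-0.0016,-0.0009,0.0945,0.3,0.04]]]' 40; python3 -c "
from h import *
go(.5817,.2108,.26)
snap('wrist',2)"
```

```text
time: 2.65
ee_pos: [0.4501, -0.1624, 0.1265]
ee_rot: [0.0, 0.654, 0.756, 0.0]
ft_force: [-3.0, -1.4, 6.5]
opening: 0.0478
t 2.65 pos [ 0.4501 -0.1624  0.1265] jaw 8.289153385417555 tilt [ 0.0005  0.0001 -1.    ] -> shift mm [ 350.4  184.1 -133.4] spin -0.2 f [-2.9675 -1.4168  6.5047] open 0.047839722822025546
```

View pics/wrist2.png

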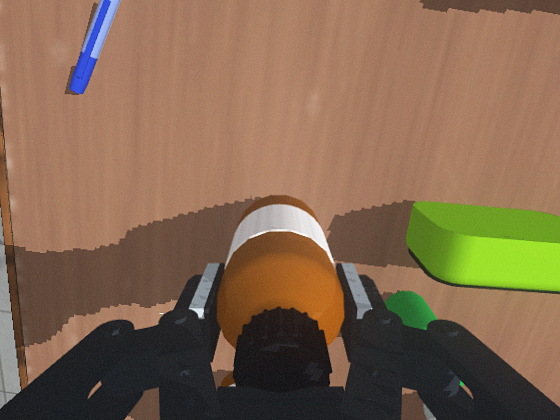

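Gripped at 47.8 mm opening, and the pads sit squarely on the body. Lifting gently and carrying across.

```bash
python3 -m creep '[[[0,0,-0.004,0,0.04],[0,0,-0.015,0,0.04],[0,0,-0.035,0,0.04],[0,0,-0.065,0,0.04],[0,0,-0.1,0,0.04],[0.01,0.005,-0.125,0,0.04],[0.03,0.016,-0.1334,0,0.04],[0.06,0.0315,-0.1334,0,0.04],[0.09,0.047,-0.1334,0,0.04],[0.12,0.063,-0.1334,0,0.04]]]'; python3 -m creep '[[[0.03,0.0158,0,0,0.04],[0.06,0.0315,0,0,0.04],[0.09,0.0473,0,0,0.04],[0.12,0.063,0,0,0.04],[0.15,0.0788,0,0,0.04],[0.18,0.0945,0,0,0.04],[0.2,0.105,0,0,0.04],[0.214,0.1125,0,0,0.04]]]'; python3 -c "
from h import *
go(.5817,.2108,.26)
snap('wrist',3)"
```

```text
time: 3.7
ee_pos: [0.4953, -0.0333, 0.2612]
ee_rot: [0.001, 0.654, 0.756, 0.001]
ft_force: [1.1, -0.5, -1.4]
opening: 0.0481
time: 4.5
ee_pos: [0.576, 0.1962, 0.2621]
ee_rot: [0.001, 0.654, 0.757, 0.001]
ft_force: [-0.9, -0.1, -2.2]
opening: 0.0476
t 4.5 pos [0.576  0.1962 0.2621] jaw 8.334311805085058 tilt [ 0.0023  0.0002 -1.    ] -> shift mm [13.6  7.8  2.2] spin -0.2 f [-0.888  -0.0912 -2.1781] open 0.04761101047223301
```

View pics/wrist3.png

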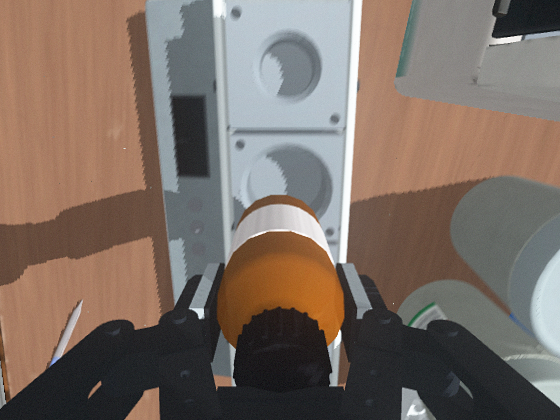

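The bottle is held square. The vial bore is at about (291,66) and the bottle bore at about (287,187), partly hidden. I'll use the vial bore as a check on the row.

```bash
python3 -c "
from h import *
p,d,C=load('wrist',3)
print(atz(C,(291,66),.09),atz(C,(287,187),.09),proj(C,[(.5704,.2892,.09),(.5817,.2108,.09)]))
b=atz(C,(279,185+20),.1);
# block corners/lines: edges between blocks
print(atz(C,(228,129),.09),atz(C,(345,129),.09),d[129,200],d[20,240])
crop(p,200,0,370,240,4,'pics/wc3.png')"
```

```text
[0.5696 0.2921 0.09  ] [0.5789 0.2134 0.09  ] [[291.6233  70.9194]
 [290.3259 191.1215]]
[0.534  0.2471 0.09  ] [0.6112 0.2584 0.09  ] 0.28849295 0.21644118
```

```bash
python3 -c "
import cv2;im=cv2.imread('pics/wc3.png');cv2.imwrite('pics/wc3b.png',cv2.resize(im,None,fx=.62,fy=.62))"
```

```text
(no output)
```

View pics/wc3b.png

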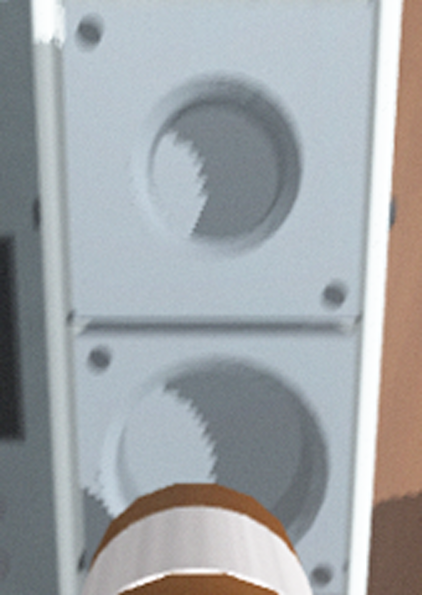

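Run:
```python
from h import *
T=cam("top");S=cam("side")
def un(p,x0,y0,k): return ((p[0]+.5)/k-.5+x0,(p[1]+.5)/k-.5+y0)
for n,l in {"gaps12,23,34":[((205,140),(218,270)),((341,122),(357,250)),((481,101),(495,232))]}.items():
    for a,b in l: print(atz(T,un(((a[0]+b[0])/2,(a[1]+b[1])/2),145,145,5),.09))
go(.5803,.2103,.205)
```

```text
[0.5715 0.2497 0.09  ]
[0.5823 0.1706 0.09  ]
[0.5934 0.0913 0.09  ]
t 4.55 pos [0.5764 0.1974 0.262 ] jaw 8.348549039811953 tilt [ 0.0028  0.0009 -1.    ] -> shift mm [12.2  5.6 57. ] spin -0.2 f [-2.0089  1.8041 -1.3395] open 0.047768074892321113
```

```bash
python3 -m creep '[[[0.006,0.003,0,0,0.04],[0.0115,0.0055,0.005,0,0.04],[0.012,0.0057,0.015,0,0.04],[0.012,0.0057,0.03,0,0.04],[0.012,0.0057,0.045,0,0.04],[0.012,0.0057,0.052,0,0.04],[0.012,0.0057,0.055,0,0.04],[0.012,0.0057,0.055,0,0.04]]]'; python3 -c "
from h import *
go(.5805,.2102,.183)
snap('wrist',4);snap('side',4)
p,d,C=load('side',4);crop(p,220,120,350,240,5,'pics/s4.png')"
```

```text
time: 5.35
ee_pos: [0.5804, 0.21, 0.2066]
ee_rot: [0.001, 0.654, 0.757, 0.001]
ft_force: [-0.2, 0.1, -0.8]
opening: 0.0475
t 5.35 pos [0.5804 0.21   0.2066] jaw 8.338578654844039 tilt [ 0.0022  0.0007 -1.    ] -> shift mm [ 0.2  0.1 23.6] spin -0.2 f [-0.1605  0.0967 -0.7707] open 0.04750595445183026
```

View pics/wrist4.png

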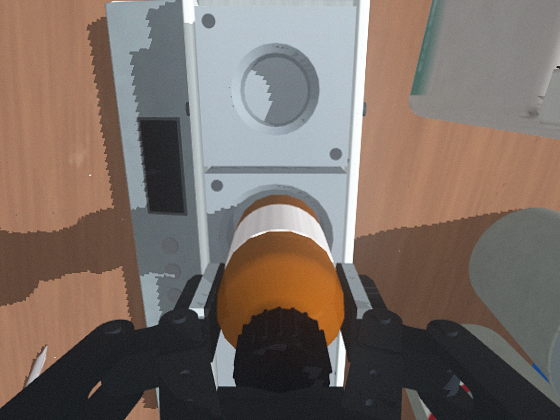

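View pics/s4.png

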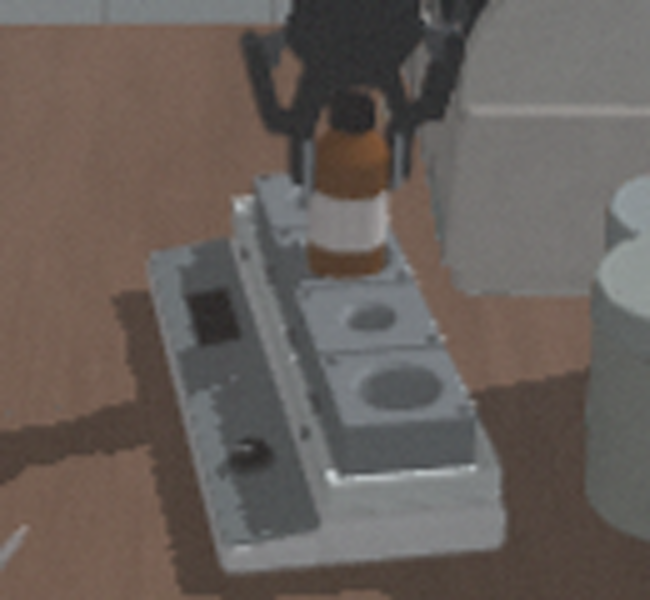

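```bash
python3 -c "
from h import *
p,d,C=load('wrist',4);crop(p,180,150,380,300,4,'pics/w4.png');crop(p,180,0,380,180,4,'pics/w4b.png')"
```

```text
(no output)
```

View pics/w4.png

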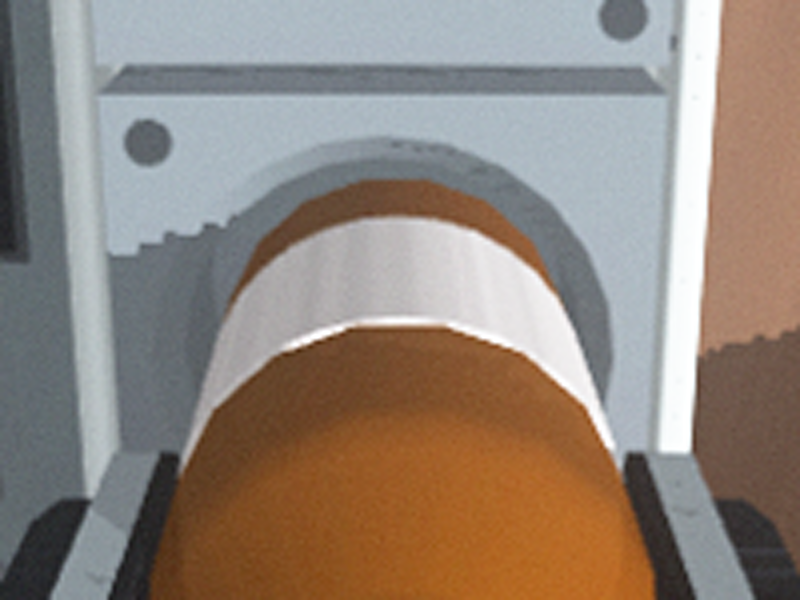

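View pics/w4b.png

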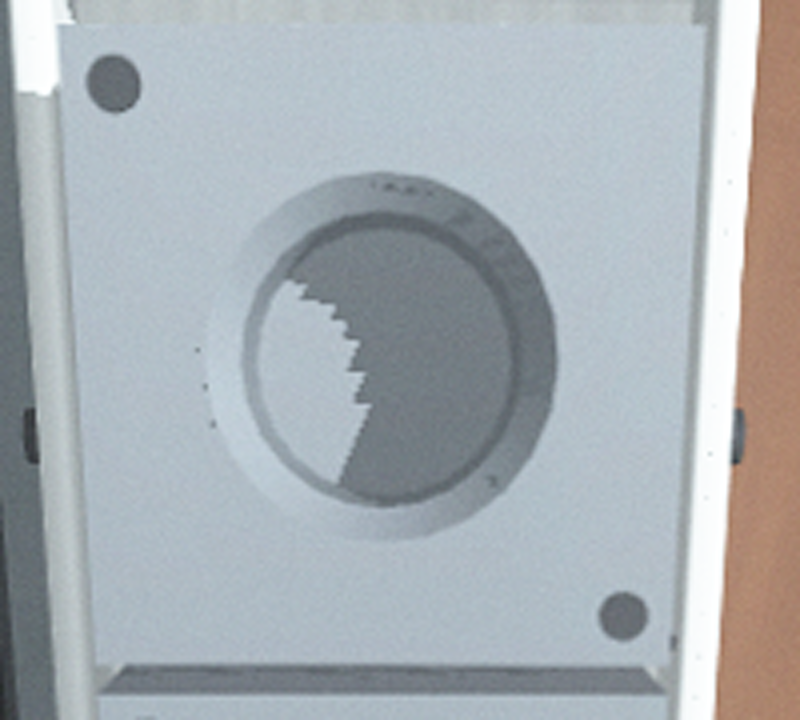

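```bash
python3 -c "
from h import *
p,d,C=load('wrist',4)
dirr=np.array([-.148,.989])
for n,uv,r in [('vialtop',(180+383/4,172/4),22),('vialbot',(180+385/4,541/4),-22),('gap',(180+383/4,(665+695)/8),-40),('bottletop',(180+395/4,150+138/4),32.5)]:
  P=atz(C,uv,.09);print(n,P,'centre',P[:2]-dirr*r/1000)
P=atz(C,(180+382.5/4,357/4),.09);print(P)
"
```

```text
vialtop [0.564  0.3109 0.09  ] centre [0.5673 0.2891]
vialbot [0.5705 0.2675 0.09  ] centre [0.5672 0.2892]
gap [0.5728 0.2494 0.09  ] centre [0.5669 0.2889]
bottletop [0.5755 0.2418 0.09  ] centre [0.5803 0.2096]
[0.567  0.2898 0.09  ]
```

```bash
python3 -m creep '[[[-0.001,-0.0015,0,0,0.04],[-0.001,-0.0015,0.004,0,0.04],[-0.001,-0.0015,0.009,0,0.04],[-0.001,-0.0015,0.014,0,0.04],[-0.001,-0.0015,0.018,0,0.04],[-0.001,-0.0015,0.0205,0,0.04],[-0.001,-0.0015,0.022,0,0.04],[-0.001,-0.0015,0.022,0,0.04]]]'; python3 -c "
from h import *
go(.579,.209,.1825)"
```

```text
time: 6.25
ee_pos: [0.5794, 0.2089, 0.1853]
ee_rot: [0.001, 0.654, 0.757, 0.001]
ft_force: [0.2, 0.2, -0.8]
opening: 0.048
t 6.25 pos [0.5794 0.2089 0.1853] jaw 8.346317910196495 tilt [ 0.0032  0.001  -1.    ] -> shift mm [ 0.1 -0.4  2.8] spin -0.2 f [ 0.1623  0.1773 -0.7677] open 0.047950940333600034
```

No contact yet. I'll lower to the floor in small steps.

```bash
python3 -m creep '[[[0,0,0.001,0,0.04],[0,0,0.002,0,0.04],[0,0,0.003,0,0.04],[0,0,0.003,0,0.04]]]'; python3 -c "
from h import *
go(.579,.209,.1825)"
```

```text
time: 6.65
ee_pos: [0.5794, 0.209, 0.1825]
ee_rot: [0.001, 0.654, 0.757, 0.002]
ft_force: [-0.3, -0.8, 2.1]
opening: 0.0478
t 6.65 pos [0.5794 0.209  0.1825] jaw 8.344283593552682 tilt [ 0.0035  0.0011 -1.    ] -> shift mm [ 0.1 -0.4  0. ] spin -0.2 f [-0.268  -0.8402  2.1216] open 0.04782725244694146
```

```bash
python3 -m creep '[[[0,0,0.0007,0,0.04],[0,0,0.0007,0,0.04]]]'; python3 -c "
from h import *
go(.579,.209,.1825)"
```

```text
time: 6.85
ee_pos: [0.5794, 0.209, 0.1825]
ee_rot: [0.001, 0.654, 0.757, 0.002]
ft_force: [-3.7, -1.8, 6.0]
opening: 0.0481
t 6.85 pos [0.5794 0.209  0.1825] jaw 8.350993487469458 tilt [ 0.0037  0.0011 -1.    ] -> shift mm [ 0.1 -0.4 -0. ] spin -0.1 f [-3.7432 -1.7727  5.9707] open 0.04812234833187461
```

Seated: the force rose to 6 N at the expected height. Releasing and retreating.

```bash
python3 -m creep '[[[0,0,0,0,0.052],[0,0,0,0,0.056],[0,0,0,0,0.062],[0,0,0,0,0.068],[0,0,-0.005,0,0.068],[0,0,-0.02,0,0.068],[0,0,-0.05,0,0.068],[0,0,-0.08,0,0.068],[-0.01,-0.004,-0.1,0,0.068],[-0.035,-0.012,-0.1,0,0.065],[-0.07,-0.024,-0.1,0,0.06],[-0.11,-0.038,-0.1,0,0.058]]]'; python3 -c "
from h import *
go(.4458,-.278,.2)
p,d,C=snap('top',5);crop(p,145,120,295,235,5,'pics/t5.png')"
```

```text
time: 8.05
ee_pos: [0.5572, 0.0939, 0.2837]
ee_rot: [0.002, 0.653, 0.757, 0.002]
ft_force: [0.9, -0.8, -0.6]
opening: 0.0579
t 8.05 pos [0.5572 0.0939 0.2837] jaw 8.42829380614929 tilt [ 0.0054  0.0013 -1.    ] -> shift mm [-351.6 -165.2   82.6] spin -0.1 f [ 0.8548 -0.7711 -0.5627] open 0.05788331335317625
```

View pics/t5.png

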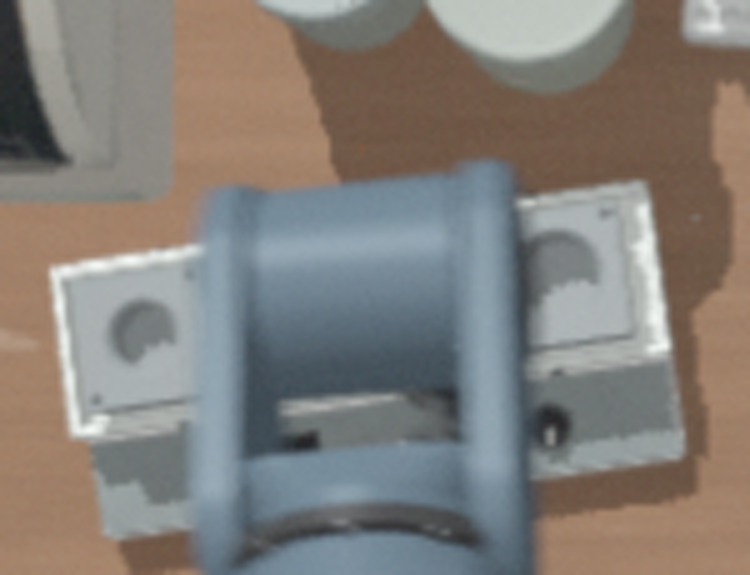

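```bash
python3 -m creep '[[[-0.02,-0.009,0,0,0.058],[-0.055,-0.026,0.01,0,0.058],[-0.095,-0.045,0.02,0,0.058],[-0.135,-0.063,0.03,0,0.058],[-0.175,-0.082,0.04,0,0.058],[-0.215,-0.101,0.05,0,0.058],[-0.255,-0.12,0.06,0,0.058],[-0.29,-0.136,0.07,0,0.058],[-0.32,-0.15,0.08,0,0.058],[-0.34,-0.16,0.0826,0,0.058],[-0.35,-0.1645,0.0826,0,0.058],[-0.3516,-0.1652,0.0826,0,0.058]]]'; python3 -c "
from h import *
go(.4458,-.278,.109)
snap('wrist',6)
p,d,C=snap('side',6);crop(p,220,120,350,240,5,'pics/s6.png')"
```

```text
time: 9.3
ee_pos: [0.4439, -0.2837, 0.2015]
ee_rot: [0.002, 0.655, 0.756, 0.001]
ft_force: [-0.0, 0.6, 0.1]
opening: 0.0579
t 9.3 pos [ 0.4439 -0.2837  0.2015] jaw 8.208785640822205 tilt [ 0.0051 -0.0013 -1.    ] -> shift mm [ 5.5  2.3 92.5] spin -0.3 f [-0.0376  0.6429  0.0863] open 0.05788472455170965
```

View pics/wrist6.png

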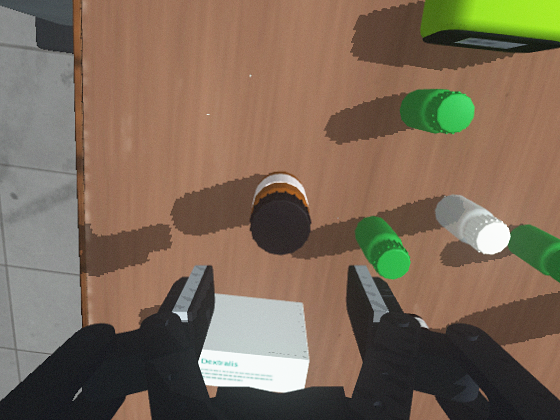

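View pics/s6.png

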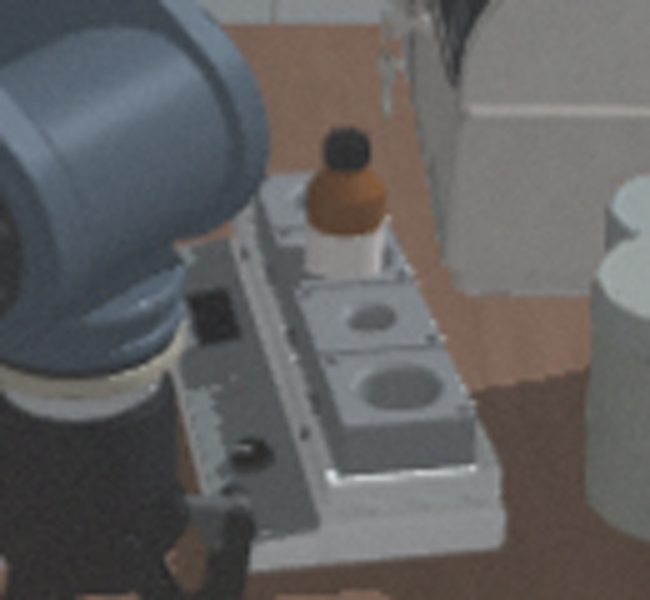

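Side view: the bottle stands upright in its block. Wrist view: jar cap centre at about (280,226), centred between the fingers.

```bash
python3 -c "
from h import *
p,d,C=load('wrist',6)
print(atz(C,(280,225),.076), atd(C,(280,225),d[225,280]))
print('vial',atz(C,(491,237),.061))
"
python3 -m creep '[[[0.003,0.0012,0.008,-0.3,0.058],[0.0055,0.002,0.03,-0.3,0.058],[0.0055,0.002,0.055,-0.3,0.058],[0.0055,0.002,0.078,-0.3,0.058],[0.0055,0.002,0.09,-0.3,0.058],[0.0055,0.002,0.0925,-0.3,0.058],[0.0055,0.002,0.0925,-0.3,0.05],[0.0055,0.002,0.0925,-0.3,0.042],[0.0055,0.002,0.0925,-0.3,0.036],[0.0055,0.002,0.0925,-0.3,0.03],[0.0055,0.002,0.0925,-0.3,0.03],[0.0055,0.002,0.0925,-0.3,0.03]]]' 40; python3 -c "
from h import *
go(.6025,.052,.25)
snap('wrist',7)"
```

```text
[ 0.4439 -0.2783  0.076 ] [ 0.4439 -0.2782  0.0764]
vial [ 0.5808 -0.2729  0.061 ]
time: 10.6
ee_pos: [0.4462, -0.2771, 0.11]
ee_rot: [0.003, 0.652, 0.758, 0.001]
ft_force: [-1.7, 0.7, 5.6]
opening: 0.0362
t 10.6 pos [ 0.4462 -0.2771  0.11  ] jaw 8.583926960218577 tilt [ 0.0063 -0.002  -1.    ] -> shift mm [ 301.7  204.5 -139.7] spin 0.1 f [-1.7216  0.6971  5.5771] open 0.03622902422483527
```

View pics/wrist7.png

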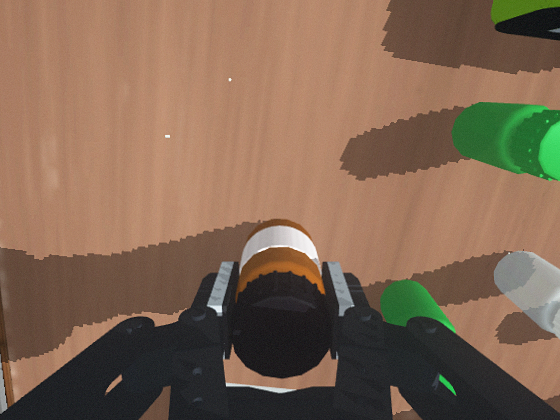

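Jar gripped at 36.2 mm. Lifting and carrying to the jar block, nearest the robot's right end of the row.

```bash
python3 -m creep '[[[0,0,-0.004,0,0.03],[0,0,-0.015,0,0.03],[0,0,-0.035,0,0.03],[0,0,-0.065,0,0.03],[0,0,-0.1,0,0.03],[0.01,0.006,-0.125,0,0.03],[0.03,0.02,-0.1397,0,0.03],[0.06,0.04,-0.1397,0,0.03],[0.09,0.06,-0.1397,0,0.03],[0.12,0.081,-0.1397,0,0.03],[0.15,0.102,-0.1397,0,0.03]]]'; python3 -m creep '[[[0.03,0.02,0,0,0.03],[0.06,0.041,0,0,0.03],[0.085,0.058,0,0,0.03],[0.105,0.071,0,0,0.03],[0.12,0.081,0,0,0.03],[0.128,0.086,0,0,0.03],[0.128,0.086,0,0,0.03]]]';python3 -c "
from h import *
go(.6025,.053,.25)
p,d,C=snap('wrist',8);crop(p,150,0,410,300,2.5,'pics/w8.png')"
```

```text
time: 11.75
ee_pos: [0.5242, -0.1119, 0.2511]
ee_rot: [0.004, 0.652, 0.758, 0.002]
ft_force: [-1.2, -0.9, -0.7]
opening: 0.0363
time: 12.45
ee_pos: [0.5903, 0.0279, 0.2515]
ee_rot: [0.004, 0.652, 0.758, 0.002]
ft_force: [-0.1, -0.9, -1.6]
opening: 0.0363
t 12.45 pos [0.5903 0.0279 0.2515] jaw 8.62087107024422 tilt [ 0.0076 -0.0024 -1.    ] -> shift mm [23.  15.8  1.5] spin 0.1 f [-0.143  -0.868  -1.6231] open 0.036322640443304036
```

View pics/w8.png

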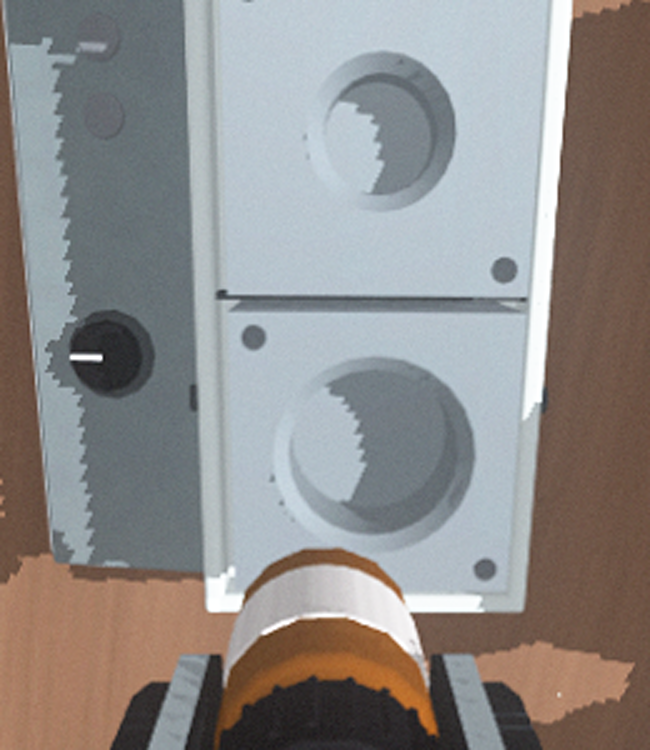

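```bash
python3 -c "
from h import *
p,d,C=load('wrist',8)
print('jar',atz(C,(299.2,181.2),.09),'mini',atz(C,(302.4,52.2),.09))
# jar-in-hand: lateral axis column check
M=R.from_quat(np.load('pics/wrist8.npz')['rot'],scalar_first=True).as_matrix();pos=np.load('pics/wrist8.npz')['pos']
for h in (.07,.1,.11): print(h,proj(C,[pos+M@np.array([0,0,h])]))
"
```

```text
jar [0.6008 0.0525 0.09  ] mini [0.5896 0.1312 0.09  ]
0.07 [[279.579  280.5484]]
0.1 [[279.6621 252.0764]]
0.11 [[279.6844 244.423 ]]
```

```bash
python3 -m creep '[[[0.006,0.004,0,0,0.03],[0.016,0.01,0,0,0.03],[0.022,0.0145,0.005,0,0.03],[0.0232,0.0152,0.015,0,0.03],[0.0232,0.0152,0.03,0,0.03],[0.0232,0.0152,0.042,0,0.03],[0.0232,0.0152,0.048,0,0.03],[0.0232,0.0152,0.048,0,0.03]]]';python3 -c "
from h import *
go(.602,.053,.17)
p,d,C=snap('wrist',9);crop(p,150,60,410,300,2.5,'pics/w9.png')
p,d,C=snap('side',9);crop(p,220,120,350,240,5,'pics/s9.png')"
```

```text
time: 13.3
ee_pos: [0.6015, 0.0521, 0.202]
ee_rot: [0.003, 0.652, 0.758, 0.001]
ft_force: [0.8, 0.1, -0.4]
opening: 0.0363
t 13.3 pos [0.6015 0.0521 0.202 ] jaw 8.576071938564533 tilt [ 0.0052 -0.0026 -1.    ] -> shift mm [ 0.9  0.5 32. ] spin 0.1 f [ 0.7634  0.1005 -0.4198] open 0.03629904984659394
```

View pics/w9.png

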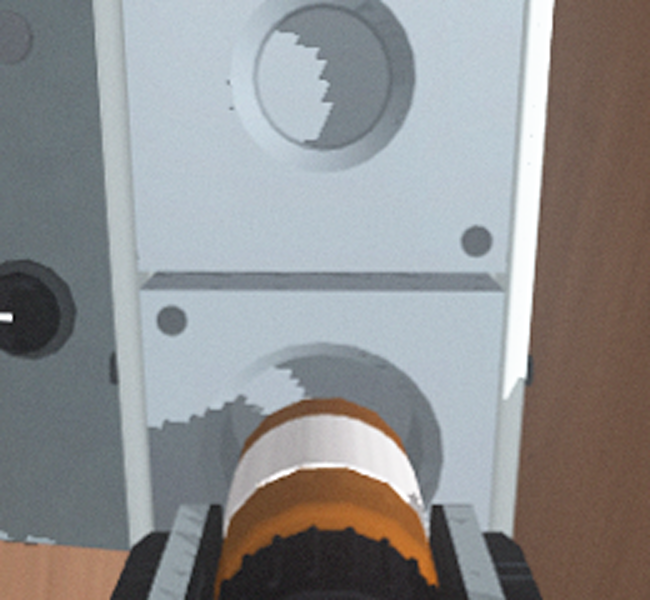

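View pics/s9.png

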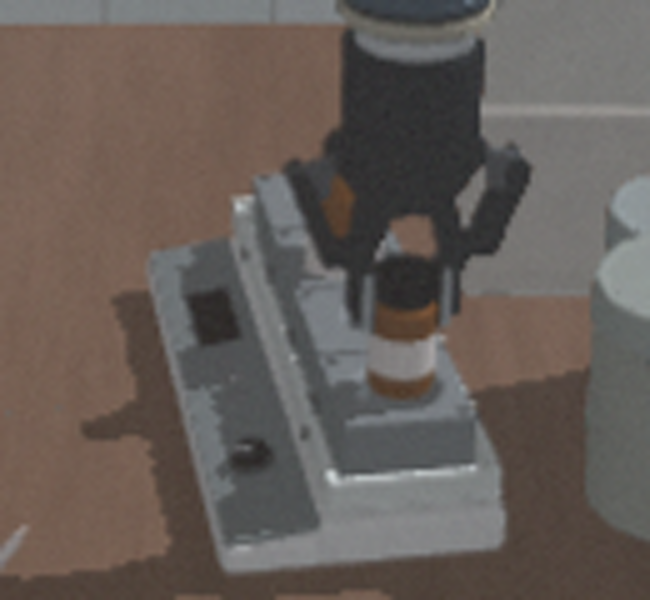

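```bash
python3 -c "
from h import *
p,d,C=load('wrist',9)
dirr=np.array([-.148,.989])
for n,uv,r in [('gap',(150+321.5/2.5,60+281.5/2.5),40),('jartop',(150+325/2.5,60+343/2.5),27)]:
  P=atz(C,uv,.09);print(n,P,'centre',P[:2]-dirr*r/1000)
P=atz(C,(150+324/2.5,60+81/2.5),.09);print('mini',P)
go(.6008,.053,.172)
"
```

```text
gap [0.5956 0.0909 0.09  ] centre [0.6015 0.0514]
jartop [0.5983 0.0779 0.09  ] centre [0.6023 0.0512]
mini [0.5902 0.1303 0.09  ]
t 13.4 pos [0.6021 0.0521 0.2035] jaw 8.57650607587472 tilt [ 0.0075 -0.0025 -1.    ] -> shift mm [ 1.1 -1.3 31.5] spin 0.1 f [ 0.7259 -0.0995 -0.6811] open 0.03615867876412459
```

```bash
python3 -m creep '[[[0,-0.0006,0.003,0,0.03],[0,-0.0006,0.008,0,0.03],[0,-0.0006,0.014,0,0.03],[0,-0.0006,0.02,0,0.03],[0,-0.0006,0.026,0,0.03],[0,-0.0006,0.029,0,0.03],[0,-0.0006,0.0305,0,0.03],[0,-0.0006,0.0305,0,0.03]]]';python3 -c "
from h import *
go(.6015,.0523,.17)"
```

```text
time: 14.2
ee_pos: [0.6017, 0.052, 0.1729]
ee_rot: [0.004, 0.652, 0.758, 0.001]
ft_force: [-0.2, -0.8, -1.5]
opening: 0.0362
t 14.2 pos [0.6017 0.052  0.1729] jaw 8.58004311435476 tilt [ 0.0073 -0.0025 -1.    ] -> shift mm [ 0.3 -0.2  2.9] spin 0.1 f [-0.1689 -0.7575 -1.5315] open 0.03623209307628896
```

```bash
python3 -m creep '[[[0,0,0.001,0,0.03],[0,0,0.002,0,0.03],[0,0,0.003,0,0.03],[0,0,0.0035,0,0.03],[0,0,0.0035,0,0.03]]]';python3 -c "
from h import *
go(.6015,.0523,.17)"
```

```text
time: 14.7
ee_pos: [0.6018, 0.052, 0.17]
ee_rot: [0.004, 0.652, 0.758, 0.002]
ft_force: [-3.3, -0.9, 5.1]
opening: 0.0361
t 14.7 pos [0.6018 0.052  0.17  ] jaw 8.579250831480085 tilt [ 0.0076 -0.0026 -1.    ] -> shift mm [ 0.4 -0.2  0. ] spin 0.1 f [-3.2915 -0.8547  5.1255] open 0.03605212935310116
```

Jar seated: contact at the predicted height. Releasing and going to the vial.

```bash
python3 -m creep '[[[0,0,0,0,0.04],[0,0,0,0,0.046],[0,0,0,0,0.052],[0,0,0,0,0.056],[0,0,-0.005,0,0.056],[0,0,-0.02,0,0.056],[0,0,-0.05,0,0.056],[-0.01,0,-0.07,0,0.056],[-0.035,0.002,-0.07,0,0.05],[-0.075,0.006,-0.07,0,0.048],[-0.115,0.01,-0.07,0,0.048],[-0.155,0.015,-0.07,0,0.048]]]'; python3 -c "
from h import *
go(.583,-.272,.19)"
```

```text
time: 15.9
ee_pos: [0.6395, -0.1003, 0.2423]
ee_rot: [0.004, 0.652, 0.758, 0.002]
ft_force: [0.8, 0.0, 0.9]
opening: 0.0483
t 15.9 pos [ 0.6395 -0.1003  0.2423] jaw 8.600827795651936 tilt [ 0.009  -0.0029 -1.    ] -> shift mm [-161.1  -82.    52.3] spin 0.1 f [0.8357 0.0277 0.9155] open 0.0482888409900683
```

```bash
python3 -m creep '[[[-0.02,-0.01,0.005,0,0.045],[-0.055,-0.028,0.015,0,0.045],[-0.09,-0.046,0.028,0,0.045],[-0.12,-0.061,0.04,0,0.045],[-0.145,-0.074,0.05,0,0.045],[-0.157,-0.08,0.0523,0,0.045],[-0.161,-0.082,0.0523,0,0.045],[-0.161,-0.082,0.0523,0,0.045]]]'; python3 -c "
from h import *
go(.583,-.272,.115)
p,d,C=snap('wrist',10)
p,d,C=snap('side',10);crop(p,220,120,350,240,5,'pics/s10.png')"
```

```text
time: 16.7
ee_pos: [0.5835, -0.2717, 0.191]
ee_rot: [0.005, 0.652, 0.758, 0.002]
ft_force: [0.7, 0.0, 0.2]
opening: 0.0452
t 16.7 pos [ 0.5835 -0.2717  0.191 ] jaw 8.595745482065222 tilt [ 0.0101 -0.0033 -0.9999] -> shift mm [ 0.2 -1.2 76. ] spin 0.1 f [0.6565 0.0022 0.2002] open 0.045225109911544166
```

View pics/wrist10.png

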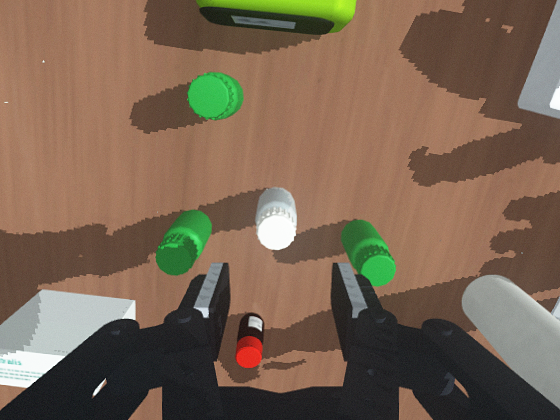

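View pics/s10.png

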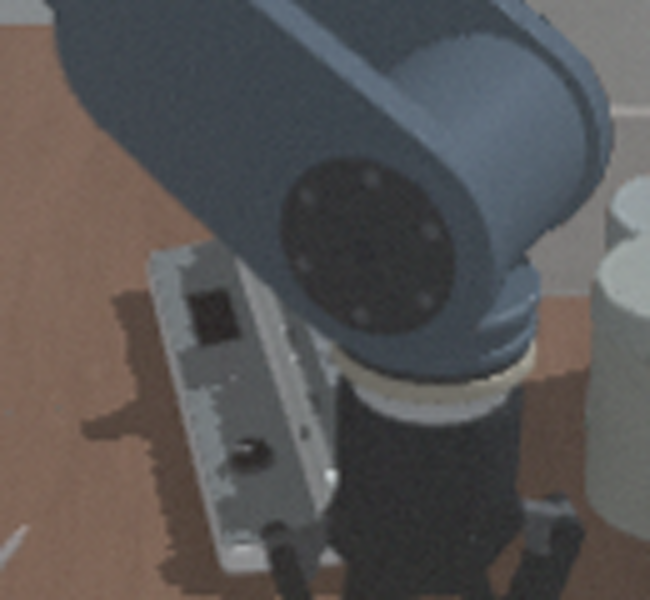

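Vial cap at about (277,232), between the two green vials with clearance on both sides.

```bash
python3 -c "
from h import *
p,d,C=load('wrist',10)
print(atz(C,(277,232),.061), atd(C,(277,232),d[232,277]),'mini',atz(C,(249,355),.045))
"
```

```text
[ 0.5832 -0.273   0.061 ] [ 0.5833 -0.2731  0.0607] mini [ 0.578  -0.3788  0.045 ]
```

```bash
python3 -m creep '[[[0,-0.0005,0.008,0,0.045],[-0.0006,-0.001,0.025,0,0.045],[-0.0006,-0.001,0.045,0,0.045],[-0.0006,-0.001,0.063,0,0.045],[-0.0006,-0.001,0.073,0,0.045],[-0.0006,-0.001,0.076,0,0.045],[-0.0006,-0.001,0.076,0,0.038],[-0.0006,-0.001,0.076,0,0.03],[-0.0006,-0.001,0.076,0,0.024],[-0.0006,-0.001,0.076,0,0.017],[-0.0006,-0.001,0.076,0,0.017],[-0.0006,-0.001,0.076,0,0.017]]]' 35; python3 -c "
from h import *
go(.567,.289,.3)
p,d,C=snap('wrist',11)
p,d,C=snap('side',11);crop(p,220,235,350,355,5,'pics/s11.png')"
```

```text
time: 18.0
ee_pos: [0.5838, -0.2722, 0.1156]
ee_rot: [0.005, 0.652, 0.758, 0.002]
ft_force: [-1.3, 0.8, 6.7]
opening: 0.0217
t 18.0 pos [ 0.5838 -0.2722  0.1156] jaw 8.659201968609214 tilt [ 0.011  -0.0038 -0.9999] -> shift mm [ 556.3   69.8 -186.7] spin 0.2 f [-1.2735  0.7515  6.6658] open 0.021706912110916996
```

View pics/wrist11.png

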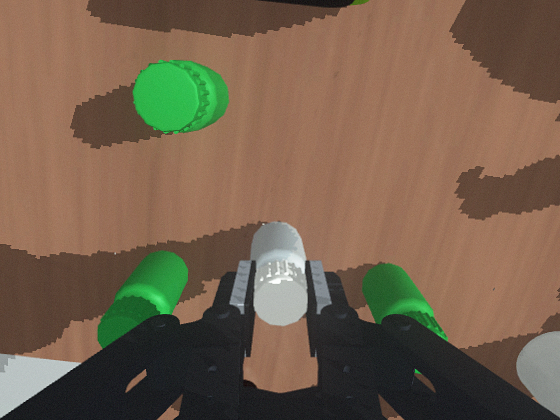

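View pics/s11.png

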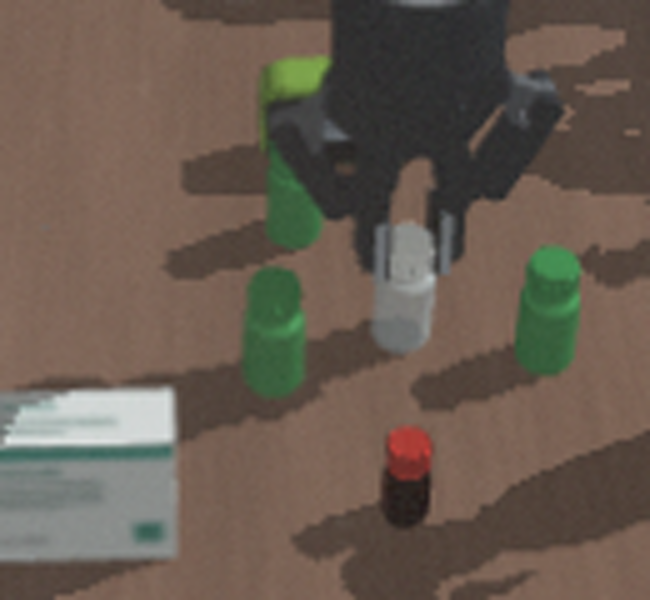

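Vial gripped on its cap (21.7 mm). Before going to the far block I'll check how close the large white box beside it is.

Run:
```python
from h import *
C=cam("top");d=np.load("pics/top0.npy")
v,u=np.mgrid[0:420,0:560];K,D,W=C
p=cv2.undistortPoints(np.c_[u.ravel(),v.ravel()].astype(float)[:,None],K,D)[:,0]
Z=d.ravel();P=np.c_[p*Z[:,None],Z];Wi=np.linalg.inv(W);P=P@Wi[:3,:3].T+Wi[:3,3]
for lo,hi in((.11,.2),(.2,.3),(.3,.5),(.5,.9)):
    m=(Z>0)&(P[:,2]>lo)&(P[:,2]<hi)&(P[:,1]>.15)&(P[:,1]<.7)&(P[:,0]>.42)
    Q=P[m]
    if len(Q):
        dist=np.hypot(Q[:,0]-.567,Q[:,1]-.289);i=dist.argsort()[:3];print(lo,Q[i],dist[i])
```

```text
0.11 [[0.655  0.3007 0.1226]
 [0.6558 0.2965 0.1168]
 [0.6557 0.299  0.1181]] [0.0888 0.0891 0.0892]
0.2 [[0.6625 0.2935 0.2021]
 [0.6628 0.2995 0.2   ]
 [0.6627 0.3046 0.2014]] [0.0956 0.0964 0.0969]
0.3 [[0.7619 0.2969 0.3015]
 [0.7622 0.3022 0.3008]
 [0.7643 0.2993 0.3022]] [0.1951 0.1956 0.1976]
```

```bash
python3 -m creep '[[[0,0,-0.004,0,0.017],[0,0,-0.015,0,0.017],[0,0,-0.035,0,0.017],[0,0,-0.065,0,0.017],[0,0,-0.1,0,0.017],[0.005,0,-0.14,0,0.017],[0.02,0.002,-0.175,0,0.017],[0.045,0.005,-0.2,0,0.017],[0.08,0.009,-0.215,0,0.017],[0.115,0.013,-0.215,0,0.017],[0.15,0.018,-0.215,0,0.017],[0.185,0.022,-0.215,0,0.017]]]'; python3 -m creep '[[[0.035,0.0045,0,0,0.017],[0.07,0.009,0,0,0.017],[0.105,0.0135,0,0,0.017],[0.14,0.018,0,0,0.017],[0.175,0.0225,0,0,0.017],[0.21,0.027,0,0,0.017],[0.245,0.0315,0,0,0.017],[0.28,0.036,0,0,0.017],[0.305,0.039,0,0,0.017],[0.322,0.041,0,0,0.017],[0.33,0.042,0,0,0.017],[0.33,0.042,0,0,0.017]]]'; python3 -c "
from h import *
go(.568,.2893,.225)
p,d,C=snap('wrist',12)"
```

```text
time: 19.3
ee_pos: [0.575, -0.0837, 0.3308]
ee_rot: [0.006, 0.652, 0.758, 0.002]
ft_force: [0.9, -0.0, -0.4]
opening: 0.0214
time: 20.5
ee_pos: [0.5668, 0.2491, 0.3294]
ee_rot: [0.006, 0.652, 0.759, 0.002]
ft_force: [0.3, -0.7, -1.3]
opening: 0.0218
t 20.5 pos [0.5668 0.2491 0.3294] jaw 8.686155877432636 tilt [ 0.0119 -0.004  -0.9999] -> shift mm [ 40.2   6.1 104.3] spin 0.2 f [ 0.346  -0.6961 -1.3418] open 0.021769109868120733
```

View pics/wrist12.png

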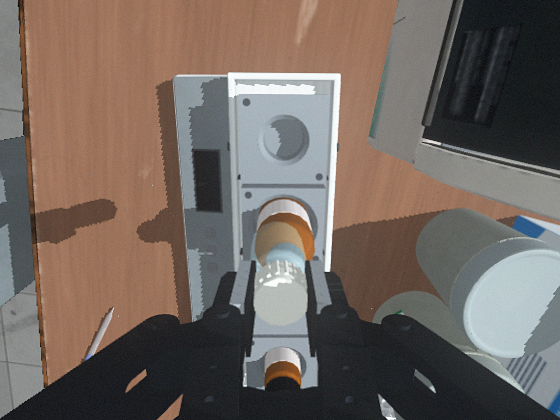

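```bash
python3 -c "
from h import *
p,d,C=load('wrist',12);print(atz(C,(283.5,138),.09))"
python3 -m creep '[[[0.01,0.0015,0,0,0.017],[0.025,0.004,0.005,0,0.017],[0.036,0.0055,0.02,0,0.017],[0.04,0.006,0.045,0,0.017],[0.04,0.006,0.07,0,0.017],[0.04,0.006,0.09,0,0.017],[0.04,0.006,0.1,0,0.017],[0.04,0.006,0.104,0,0.017],[0.04,0.006,0.104,0,0.017]]]'; python3 -c "
from h import *
go(.568,.2893,.182)
p,d,C=snap('wrist',13);crop(p,150,100,410,330,2.8,'pics/w13.png')
p,d,C=snap('side',13);crop(p,220,120,350,240,5,'pics/s13.png')"
```

```text
[0.5663 0.291  0.09  ]
time: 21.45
ee_pos: [0.5681, 0.2886, 0.225]
ee_rot: [0.006, 0.652, 0.758, 0.002]
ft_force: [-0.6, 1.0, -0.2]
opening: 0.0217
t 21.45 pos [0.5681 0.2886 0.225 ] jaw 8.655818307907309 tilt [ 0.0116 -0.0043 -0.9999] -> shift mm [ 1.  -0.5 43. ] spin 0.2 f [-0.6277  1.0148 -0.2315] open 0.021720602342143784
```

View pics/w13.png

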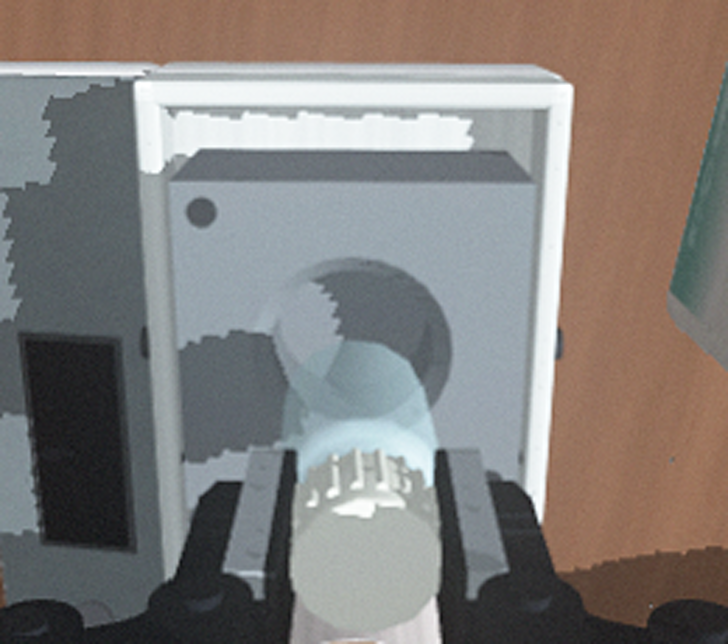

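View pics/s13.png

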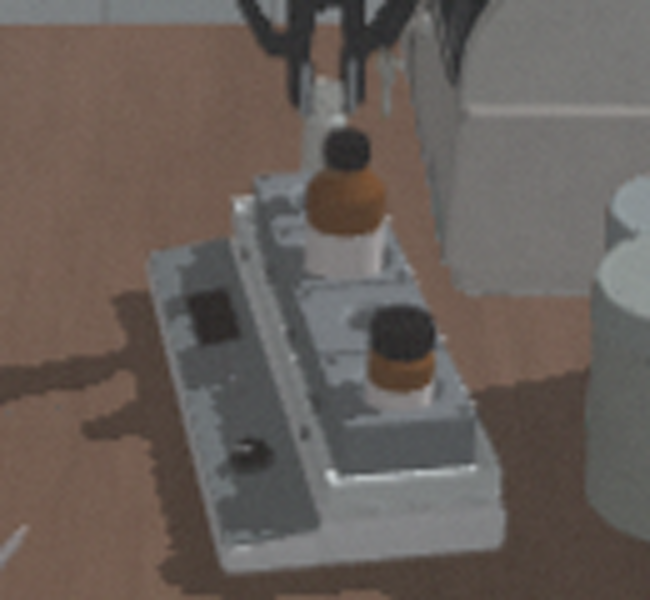

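```bash
python3 -c "
from h import *
p,d,C=load('wrist',13)
dirr=np.array([-.148,.989])
for n,uv,r in [('blocktop',(150+352/2.8,100+182/2.8),38),('rimtop',(150+355/2.8,100+258/2.8),22)]:
  P=atz(C,uv,.09);print(n,P,'centre',P[:2]-dirr*r/1000)
z=np.load('pics/wrist13.npz');M=R.from_quat(z['rot'],scalar_first=True).as_matrix()
print('vial foot if axial',z['pos']+M@np.array([0,0,.1156]))
"
```

```text
blocktop [0.5615 0.3265 0.09  ] centre [0.5671 0.2889]
rimtop [0.5645 0.3105 0.09  ] centre [0.5678 0.2887]
vial foot if axial [0.5694 0.2881 0.1094]
```

```bash
python3 -m creep '[[[0.0006,-0.0012,0.002,0,0.017],[0.0006,-0.0013,0.01,0,0.017],[0.0006,-0.0014,0.02,0,0.017],[0.0006,-0.0015,0.03,0,0.017],[0.0006,-0.0016,0.037,0,0.017],[0.0006,-0.0017,0.041,0,0.017],[0.0006,-0.0017,0.043,0,0.017],[0.0006,-0.0017,0.043,0,0.017]]]'; python3 -c "
from h import *
go(.567,.2893,.18)"
```

```text
time: 22.35
ee_pos: [0.5672, 0.2888, 0.1829]
ee_rot: [0.006, 0.652, 0.758, 0.003]
ft_force: [-0.3, -0.5, -0.5]
opening: 0.0217
t 22.35 pos [0.5672 0.2888 0.1829] jaw 8.650051357343754 tilt [ 0.0129 -0.0038 -0.9999] -> shift mm [ 0.5 -0.2  2.9] spin 0.2 f [-0.2898 -0.5362 -0.4706] open 0.021679203414386627
```

```bash
python3 -m creep '[[[0,0,0.001,0,0.017],[0,0,0.002,0,0.017],[0,0,0.003,0,0.017],[0,0,0.0037,0,0.017],[0,0,0.0037,0,0.017]]]'; python3 -c "
from h import *
go(.567,.2893,.18)"
```

```text
time: 22.85
ee_pos: [0.5674, 0.2889, 0.1796]
ee_rot: [0.006, 0.652, 0.758, 0.003]
ft_force: [-0.9, -0.7, 4.5]
opening: 0.0215
t 22.85 pos [0.5674 0.2889 0.1796] jaw 8.648684687374738 tilt [ 0.0133 -0.0035 -0.9999] -> shift mm [ 0.5 -0.3 -0.4] spin 0.1 f [-0.9436 -0.6685  4.4613] open 0.021520682181085573
```

Vial seated at the predicted height with 4.5 N. Releasing and going over the bottle to the mini.

```bash
python3 -m creep '[[[0,0,0,0,0.026],[0,0,0,0,0.032],[0,0,0,0,0.038],[0,0,-0.005,0,0.04],[0,0,-0.02,0,0.04],[0,0,-0.05,0,0.04],[0,0,-0.09,0,0.04],[-0.003,0,-0.125,0,0.04],[-0.02,-0.002,-0.14,0,0.04],[-0.05,-0.005,-0.14,0,0.04],[-0.09,-0.009,-0.14,0,0.04],[-0.13,-0.013,-0.14,0,0.04]]]'; python3 -c "
from h import *
go(.5785,-.38,.17)"
```

```text
time: 24.05
ee_pos: [0.5717, 0.1569, 0.3203]
ee_rot: [0.006, 0.652, 0.759, 0.003]
ft_force: [0.5, 0.6, -0.1]
opening: 0.0404
t 24.05 pos [0.5717 0.1569 0.3203] jaw 8.681305885168324 tilt [ 0.0132 -0.0037 -0.9999] -> shift mm [-531.   -76.2  152.4] spin 0.2 f [ 0.5046  0.5937 -0.1386] open 0.04042249107210422
```

```bash
python3 -m creep '[[[-0.045,-0.006,0,0,0.04],[-0.09,-0.012,0.01,0,0.04],[-0.135,-0.018,0.02,0,0.04],[-0.18,-0.025,0.035,0,0.04],[-0.225,-0.031,0.05,0,0.04],[-0.27,-0.038,0.065,0,0.04],[-0.315,-0.044,0.08,0,0.04],[-0.36,-0.05,0.095,0,0.04],[-0.4,-0.056,0.11,0,0.04],[-0.44,-0.062,0.125,0,0.04],[-0.475,-0.067,0.138,0,0.04],[-0.505,-0.072,0.145,0,0.04]]]'; python3 -c "
from h import *
go(.5785,-.38,.17)"
```

```text
time: 25.25
ee_pos: [0.5772, -0.356, 0.176]
ee_rot: [0.005, 0.652, 0.758, 0.003]
ft_force: [0.2, 0.2, 0.7]
opening: 0.0398
t 25.25 pos [ 0.5772 -0.356   0.176 ] jaw 8.616105403881837 tilt [ 0.0115 -0.0028 -0.9999] -> shift mm [-23.9  -2.3   6.1] spin 0.1 f [0.1761 0.2296 0.6504] open 0.03978973160518018
```

```bash
python3 -m creep '[[[-0.012,-0.001,0.003,0,0.04],[-0.021,-0.002,0.006,0,0.04],[-0.0239,-0.0023,0.006,0,0.04],[-0.0239,-0.0023,0.006,0,0.04]]]'; python3 -c "
from h import *
p,d,C=snap('wrist',14)
go(.5785,-.38,.097)"
```

```text
time: 25.65
ee_pos: [0.5788, -0.3794, 0.1705]
ee_rot: [0.005, 0.652, 0.758, 0.003]
ft_force: [-0.4, 0.1, 0.3]
opening: 0.0403
t 25.7 pos [ 0.5789 -0.3791  0.1706] jaw 8.669338118337894 tilt [ 0.0119 -0.0029 -0.9999] -> shift mm [-0.5 -1.3 73.6] spin 0.2 f [0.41   0.2749 0.4587] open 0.040194071179050044
```

View pics/wrist14.png

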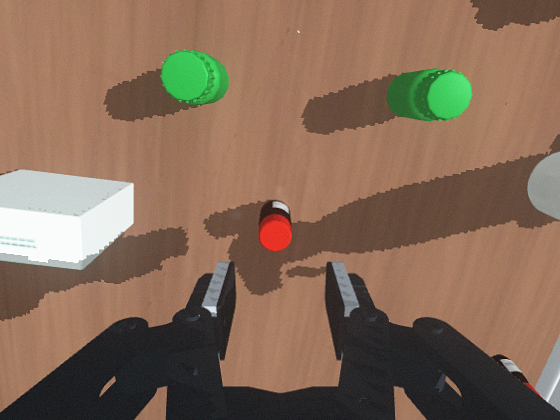

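Mini's red cap at about (275,233), centred between the fingers. Everything else is clear.

```bash
python3 -c "
from h import *
p,d,C=load('wrist',14)
print(atz(C,(275,233),.045), atd(C,(275,233),d[233,275]))
go(.578,-.3803,.098)"
python3 -m creep '[[[-0.0005,-0.0013,0.008,0,0.04],[-0.0008,-0.0016,0.025,0,0.04],[-0.0008,-0.0016,0.045,0,0.04],[-0.0008,-0.0016,0.062,0,0.04],[-0.0008,-0.0016,0.071,0,0.04],[-0.0008,-0.0016,0.073,0,0.04],[-0.0008,-0.0016,0.073,0,0.03],[-0.0008,-0.0016,0.073,0,0.024],[-0.0008,-0.0016,0.073,0,0.019],[-0.0008,-0.0016,0.073,0,0.014],[-0.0008,-0.0016,0.073,0,0.014],[-0.0008,-0.0016,0.073,0,0.014]]]' 35; python3 -c "
from h import *
p,d,C=snap('wrist',15)
go(.5906,.131,.30)"
```

```text
[ 0.5774 -0.3796  0.045 ] [ 0.5774 -0.3794  0.0455]
t 25.7 pos [ 0.5789 -0.3791  0.1706] jaw 8.669338118337894 tilt [ 0.0119 -0.0029 -0.9999] -> shift mm [-0.8 -1.9 72.6] spin 0.2 f [0.41   0.2749 0.4587] open 0.040194071179050044
time: 26.9
ee_pos: [0.5786, -0.3806, 0.0984]
ee_rot: [0.006, 0.652, 0.758, 0.003]
ft_force: [-1.0, -0.5, 6.9]
opening: 0.0192
t 26.95 pos [ 0.5786 -0.3806  0.0984] jaw 8.669080236525497 tilt [ 0.0129 -0.0038 -0.9999] -> shift mm [ 502.8   91.5 -203.3] spin 0.2 f [-0.7662 -1.1695  5.3544] open 0.019270580346298284
```

View pics/wrist15.png

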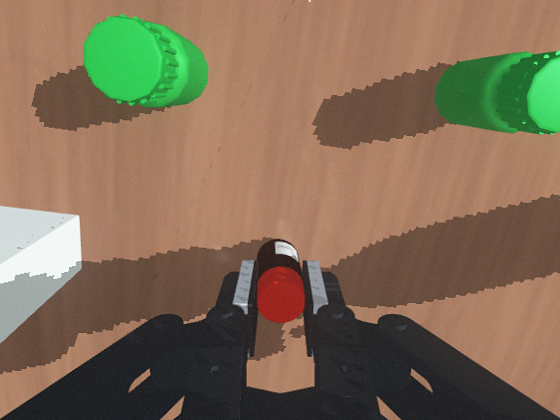

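Mini gripped (19.2 mm). Lifting and carrying to the mini block.

```bash
python3 -m creep '[[[0,0,-0.004,0,0.014],[0,0,-0.015,0,0.014],[0,0,-0.035,0,0.014],[0,0,-0.065,0,0.014],[0.003,0,-0.1,0,0.014],[0.015,0.003,-0.14,0,0.014],[0.035,0.006,-0.17,0,0.014],[0.065,0.012,-0.19,0,0.014],[0.1,0.018,-0.2,0,0.014],[0.135,0.024,-0.2033,0,0.014],[0.17,0.031,-0.2033,0,0.014],[0.205,0.037,-0.2033,0,0.014]]]'; python3 -m creep '[[[0.035,0.0063,0,0,0.014],[0.07,0.0127,0,0,0.014],[0.105,0.019,0,0,0.014],[0.14,0.0255,0,0,0.014],[0.175,0.032,0,0,0.014],[0.205,0.0375,0,0,0.014],[0.225,0.041,0,0,0.014],[0.238,0.0435,0,0,0.014],[0.242,0.044,0,0,0.014],[0.242,0.044,0,0,0.014]]]'; python3 -c "
from h import *
go(.5906,.131,.22)
p,d,C=snap('wrist',16)"
```

```text
time: 28.15
ee_pos: [0.5814, -0.1701, 0.302]
ee_rot: [0.007, 0.652, 0.758, 0.003]
ft_force: [0.4, 0.2, -0.4]
opening: 0.0192
time: 29.15
ee_pos: [0.5884, 0.0756, 0.3013]
ee_rot: [0.007, 0.652, 0.759, 0.003]
ft_force: [0.7, -0.0, 0.1]
opening: 0.0194
t 29.15 pos [0.5884 0.0756 0.3013] jaw 8.678451221256678 tilt [ 0.014  -0.0041 -0.9999] -> shift mm [54.9  9.4 81.1] spin 0.2 f [ 0.7107 -0.0284  0.1458] open 0.019426202913642065
```

View pics/wrist16.png

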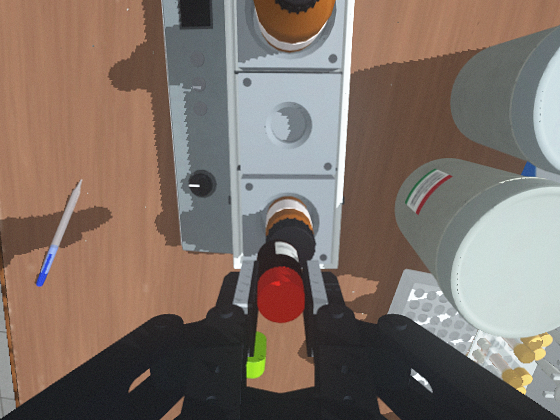

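```bash
python3 - <<'E'
from h import *
p,d,C=load('wrist',16);print(atz(C,(289.5,124),.09))
C=cam("top");d=np.load("pics/top0.npy")
v,u=np.mgrid[0:420,0:560];K,D,W=C
p=cv2.undistortPoints(np.c_[u.ravel(),v.ravel()].astype(float)[:,None],K,D)[:,0]
Z=d.ravel();P=np.c_[p*Z[:,None],Z];Wi=np.linalg.inv(W);P=P@Wi[:3,:3].T+Wi[:3,3]
m=(Z>0)&(P[:,2]>.11)&(P[:,0]>.42)&(P[:,1]<.5)&(P[:,1]>0)
Q=P[m];dist=np.hypot(Q[:,0]-.5906,Q[:,1]-.131);i=dist.argsort()[:3];print(Q[i],dist[i])
E
python3 -m creep '[[[0.01,0.0015,0,0,0.014],[0.028,0.0045,0.003,0,0.014],[0.044,0.0075,0.015,0,0.014],[0.053,0.009,0.035,0,0.014],[0.055,0.0095,0.055,0,0.014],[0.055,0.0095,0.07,0,0.014],[0.055,0.0095,0.082,0,0.014],[0.055,0.0095,0.088,0,0.014],[0.055,0.0095,0.088,0,0.014]]]'; python3 -c "
from h import *
go(.5906,.131,.1704)
p,d,C=snap('wrist',17);crop(p,150,100,410,330,2.8,'pics/w17.png')"
```

```text
[0.5902 0.132  0.09  ]
[[0.7157 0.0823 0.1389]
 [0.7139 0.0758 0.1483]
 [0.7175 0.0845 0.1444]] [0.1343 0.1351 0.1351]
time: 30.1
ee_pos: [0.5908, 0.1303, 0.2124]
ee_rot: [0.006, 0.652, 0.758, 0.003]
ft_force: [-0.2, 0.3, -0.1]
opening: 0.0192
t 30.1 pos [0.5908 0.1303 0.2124] jaw 8.626802310540661 tilt [ 0.013  -0.0044 -0.9999] -> shift mm [ 1.  -0.6 42. ] spin 0.1 f [-0.2257  0.2691 -0.1297] open 0.019166421677350262
```

View pics/w17.png

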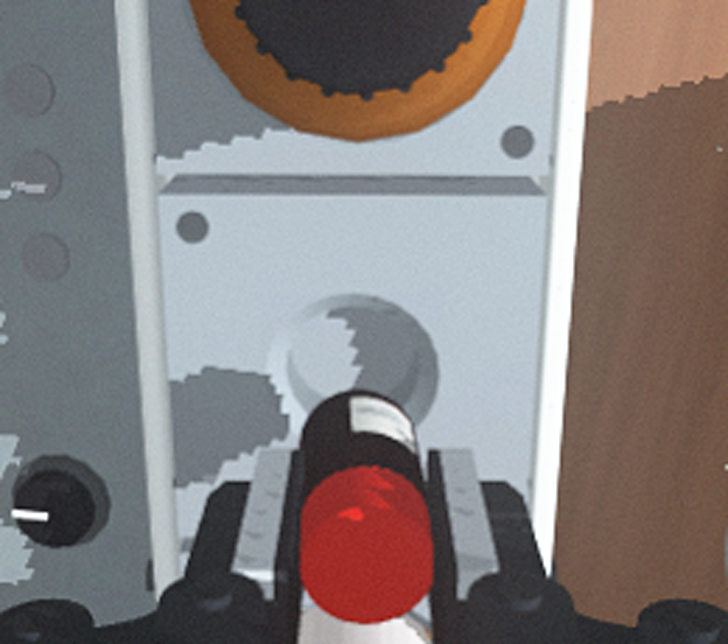

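```bash
python3 -c "
from h import *
p,d,C=load('wrist',17)
dirr=np.array([-.148,.989])
for n,uv,r in [('gap',(150+353/2.8,100+185/2.8),40),('rimtop',(150+353/2.8,100+294/2.8),18)]:
  P=atz(C,uv,.09);print(n,P,'centre',P[:2]-dirr*r/1000)
# foot lateral: foot centre at z .114
print(atz(C,(150+359/2.8,100+395/2.8),.114))
"
```

```text
gap [0.5842 0.1701 0.09  ] centre [0.5902 0.1306]
rimtop [0.5875 0.1481 0.09  ] centre [0.5902 0.1303]
[0.5903 0.1366 0.114 ]
```

```bash
python3 -c "
from h import *
dirr=np.array([-.148,.989])
for t,z,dz in ((15,0,.0984),(17,.114,.0984)):
  p,d,C=load('wrist',t);s=np.load(f'pics/wrist{t}.npz');pos=s['pos'].copy();pos[2]-=dz
  e=pos.copy();e[:2]+=dirr*.0105
  top=pos.copy();top[2]+=.045
  print(t,'expected foot far edge',proj(C,[e]),'top centre',proj(C,[top]))
p,d,C=load('wrist',15);crop(p,220,220,340,340,5,'pics/w15.png')
p,d,C=load('wrist',17);crop(p,220,220,340,340,5,'pics/w17b.png')
"
```

```text
15 expected foot far edge [[277.3237 233.5281]] top centre [[277.8689 300.5303]]
17 expected foot far edge [[277.3173 233.4192]] top centre [[277.8749 300.4567]]
```

View pics/w15.png

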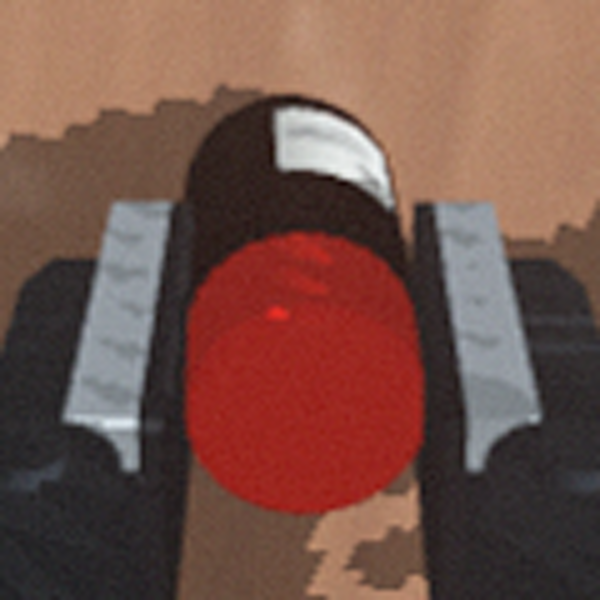

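View pics/w17b.png

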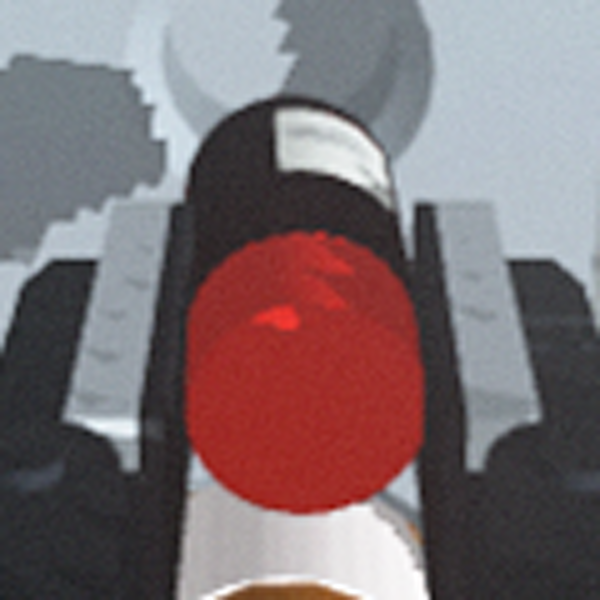

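The mini hasn't slipped in the hand. Its foot needs about −1.5 mm in x and +1 mm in y relative to the bore. Correcting and lowering.

```bash
python3 -m creep '[[[0.0012,-0.0013,0.002,0,0.014],[0.0012,-0.0015,0.008,0,0.014],[0.0012,-0.0015,0.016,0,0.014],[0.0012,-0.0016,0.024,0,0.014],[0.0012,-0.0017,0.031,0,0.014],[0.0012,-0.0018,0.036,0,0.014],[0.0012,-0.0018,0.039,0,0.014],[0.0012,-0.0018,0.039,0,0.014]]]'; python3 -c "
from h import *
go(.589,.1313,.1704)"
```

```text
time: 30.95
ee_pos: [0.5895, 0.1311, 0.1737]
ee_rot: [0.007, 0.652, 0.758, 0.003]
ft_force: [-0.5, -1.3, 0.4]
opening: 0.0194
t 30.95 pos [0.5895 0.1311 0.1737] jaw 8.631605135567531 tilt [ 0.0135 -0.0043 -0.9999] -> shift mm [ 0.2 -0.5  3.3] spin 0.1 f [-0.5313 -1.2621  0.4403] open 0.019359162149353633
```

```bash
python3 -m creep '[[[0,0,0.001,0,0.014],[0,0,0.002,0,0.014],[0,0,0.003,0,0.014],[0,0,0.0038,0,0.014],[0,0,0.0038,0,0.014]]]'; python3 -c "
from h import *
go(.589,.1313,.1704)"
```

```text
time: 31.45
ee_pos: [0.5897, 0.1311, 0.1704]
ee_rot: [0.007, 0.652, 0.758, 0.003]
ft_force: [-2.1, -2.1, 4.0]
opening: 0.0195
t 31.45 pos [0.5897 0.1311 0.1704] jaw 8.632845505091355 tilt [ 0.0139 -0.0043 -0.9999] -> shift mm [ 0.2 -0.6  0. ] spin 0.1 f [-2.1188 -2.0616  4.0487] open 0.019457584308882895
```

Seated at the predicted height, so releasing, rising and moving well clear for the final look.

```bash
python3 -m creep '[[[0,0,0,0,0.024],[0,0,0,0,0.03],[0,0,0,0,0.036],[0,0,-0.004,0,0.038],[0,0,-0.02,0,0.038],[0,0,-0.05,0,0.038],[0,0,-0.09,0,0.038],[0,0,-0.13,0,0.038],[-0.02,-0.01,-0.15,0,0.038],[-0.055,-0.03,-0.15,0,0.038],[-0.095,-0.055,-0.15,0,0.038],[-0.135,-0.08,-0.15,0,0.038]]]'; python3 -m creep '[[[-0.035,-0.02,0,0,0.038],[-0.075,-0.04,0,0,0.038],[-0.115,-0.06,0,0,0.038],[-0.155,-0.08,0,0,0.038],[-0.195,-0.1,0,0,0.038],[-0.235,-0.12,0,0,0.038],[-0.275,-0.14,0,0,0.038],[-0.31,-0.155,0,0,0.038],[-0.34,-0.165,0,0,0.038],[-0.36,-0.17,0,0,0.038],[-0.37,-0.175,0,0,0.038],[-0.37,-0.175,0,0,0.038]]]'; python3 -c "
from h import *
go(.4,-.3,.3)
p,d,C=snap('top',20);crop(p,145,120,295,235,5,'pics/t20.png')
p,d,C=snap('side',20)"
```

```text
time: 32.65
ee_pos: [0.5278, -0.0149, 0.3206]
ee_rot: [0.007, 0.652, 0.759, 0.003]
ft_force: [0.3, -0.3, -0.6]
opening: 0.0375
time: 33.85
ee_pos: [0.4102, -0.4076, 0.3205]
ee_rot: [0.007, 0.652, 0.758, 0.003]
ft_force: [-0.2, 0.2, -1.1]
opening: 0.038
t 33.85 pos [ 0.4102 -0.4076  0.3205] jaw 8.619623566881124 tilt [ 0.0143 -0.0043 -0.9999] -> shift mm [108.    5.7  19.9] spin 0.1 f [-0.2181  0.2026 -1.0737] open 0.038033772732723924
```

View pics/top20.png

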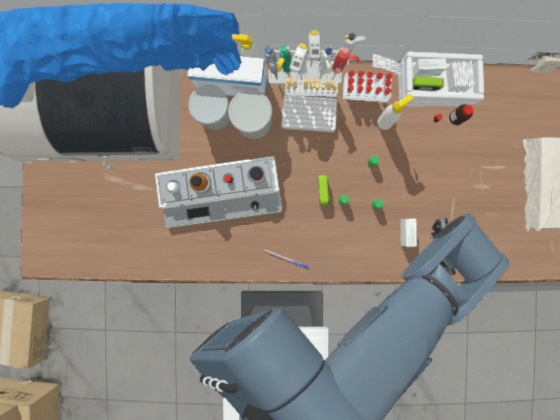

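View pics/side20.png

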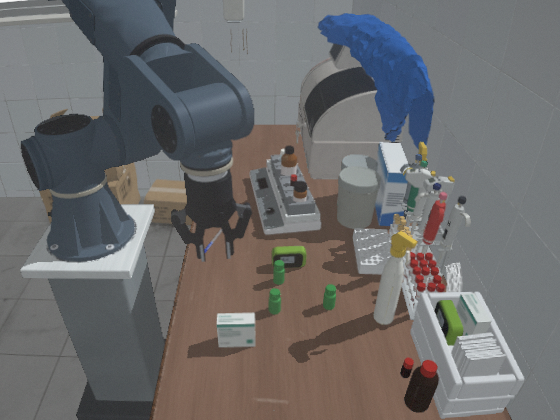

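View pics/t20.png

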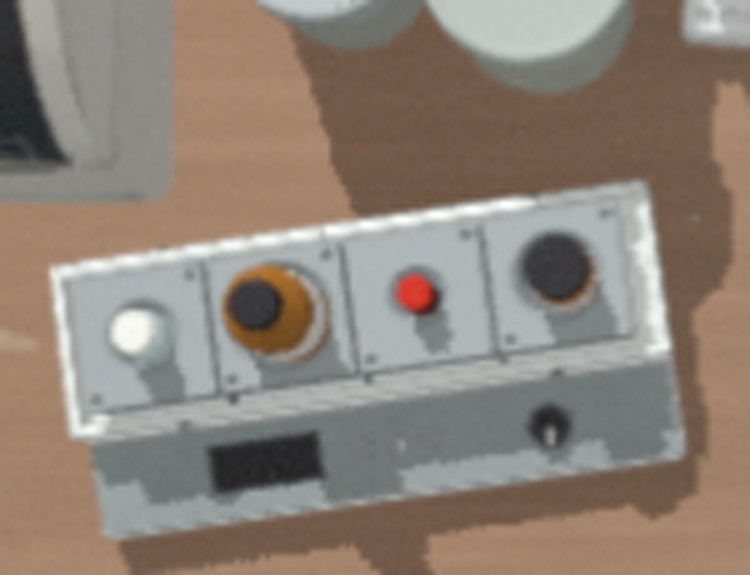

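All four stand in their bores; carton, meter, green vials and spares are unchanged. Last, a numeric check of top heights and positions from both cameras.

Run:
```python
from h import *
pt,dt,T=load('top',20);ps,ds,S=load('side',20);crop(ps,240,130,340,240,5,'pics/s20.png')
p0,d0=cv2.imread('pics/top0.png'),np.load('pics/top0.npy')
for n,a,h in [("vial",(131,332),.125),("bottle",(253,304),.172),("mini",(415,294),.117),("jar",(556,266),.136)]:
    uv=((a[0]+.5)/5-.5+145,(a[1]+.5)/5-.5+120);u,v=np.round(uv).astype(int)
    print(n,atd(T,uv,np.median(dt[v-1:v+2,u-1:u+2])),"expect z",h)
for n,(x0,y0,x1,y1) in {"meter":(315,172,333,207),"carton":(398,216,420,250),"spares":(430,100,475,128)}.items():
    print(n,"mean pic diff",cv2.absdiff(p0[y0:y1,x0:x1],pt[y0:y1,x0:x1]).mean())
```

```text
vial [0.5675 0.2874 0.1257] expect z 0.125
bottle [0.5789 0.2088 0.1732] expect z 0.172
mini [0.5894 0.1291 0.1177] expect z 0.117
jar [0.6032 0.0491 0.1352] expect z 0.136
meter mean pic diff 1.7608465608465609
carton mean pic diff 1.7032085561497325
spares mean pic diff 1.9894179894179893
```

View pics/s20.png

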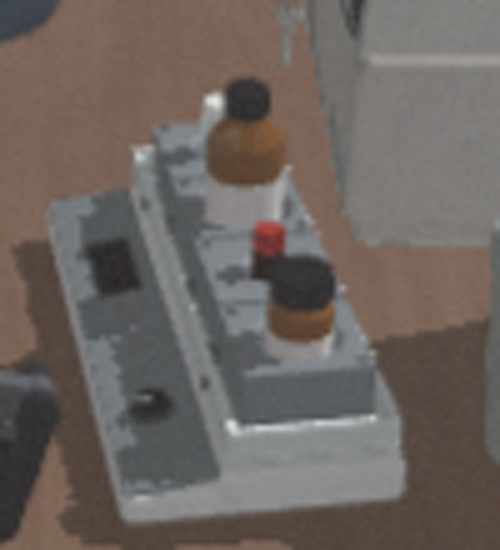

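All four stand upright with their tops within about 1 mm of the seated heights. Handing in.

```bash
python3 -c "
from workcell import robot
print(robot.job_done(), robot.state()['time'])"
```

```text
the job is handed in; nothing more can be done
the job is handed in; nothing more can be done
```

The bottle, jar, clear vial and smallest vial are each standing in the block whose bore fits, and I handed the job in at about 34 s. I placed them in that order. Each was lowered until it touched the bore floor (4–6 N on the wrist) at the predicted height, then released.

**Last checks:**
- **Seating:** cap tops measured 0.173, 0.135, 0.126 and 0.118 m (bottle, jar, vial, mini). Expected values were 0.172, 0.136, 0.125 and 0.117 m. The side view shows the bottle, jar and smallest vial upright. The vial is mostly hidden there, behind the bottle, so for it I rely on the top view and its height.
- **Bystanders:** the carton, the meter and the spares by the foam box match the starting top picture, and the gripper is well clear.

**Disagreements:**
- **Bore positions:** the wrist camera put the bores 2–3 mm nearer the robot than the fixed cameras did. I followed the wrist camera and every vessel went in without a sideways push. The largest sideways wrist reading was about 4 N, at the final contact.
- **Tool tilt:** the tool drifted to about 0.8° off vertical over the run, and I could not correct it with the allowed moves.

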